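# Freshen the mantel bead bowl

## Task

Put all the new blue beads from the cork mat into the white bowl with the wooden ones. Then swing the clamp lever open, take the rod out of its stand and stir the beads with it, tip down among them, at least three full turns round the bowl. Put the rod back upright, fully home in its stand, and swing the lever fully shut over it, with every bead, blue and wooden, lying in the bowl and the jar, planter and stacked dishes left where they are.

Things in the scene. Friction and masses are not known exactly. Their poses are not given: they have to be found in the camera images.
- bowl: round white ceramic bowl, fixed on a birch coaster 170 mm across and 8 mm thick; origin on the ledge under its centre, z up; inner floor 14 mm above the origin, 120 mm across; rim 60 mm above the origin, inside 144 mm and outside 154 mm across
- mat: thin cork mat, 220 x 180 x 4 mm, fixed; origin under its centre; the new beads start on it
- stand: dark walnut block, fixed, 124 mm along its x, 64 mm along its y, 80 mm tall; origin on the ledge under its centre, with a square well 26 mm wide right through it along z at the origin
- well (a point): centre of the well's mouth on top of the stand, 80 mm above the ledge
- lever (a joint): flat stainless clamp lever on the stand, turning level about its pivot; 0 = shut on its stop, its fork (open to the stand's -y) round the rod's handle and over its collar; 1.4 = fully open, swung to the stand's +y; from 0.9 up the rod can be lifted out. It stays where it is left. Plate 88 to 96 mm above the ledge
- lever_hinge (a point): the lever's vertical pivot, 45 mm from the well along the stand's +x, 88 mm above the ledge
- lever_knob (a point): red upright knob near the lever's free end, 14 mm thick, from 96 to 128 mm above the ledge; the point is on its axis, 114 mm above the ledge, 90 mm from the pivot; push it sideways or pinch it
- rod: birch stirring rod 146 mm long with a steel collar; origin at its lower tip, z along the rod to its handle; 13 mm thick up to 72 mm, collar 40 mm across from 72 to 78 mm, square handle 16 x 16 mm (faces along its x and y) from 78 to 146 mm; 60 g. It starts upright in the stand with its collar on the block's top, its tip then 8 mm above the ledge
- rod_tip (a point): lower tip of the rod
- rod_grip (a point): point on the rod's handle 122 mm above its tip, where it is gripped
- new0: new bead, blue ceramic (absent in some runs): faceted barrel bead, smooth, 22 mm across and 21 mm tall, 16 g; origin at the centre of one flat end (its underside at the start), its z axis runs through the bead to the other end
- new1: new bead, blue ceramic (absent in some runs): faceted barrel bead, smooth, 22 mm across and 21 mm tall, 16 g; origin at the centre of one flat end (its underside at the start), its z axis runs through the bead to the other end
- new2: new bead, blue ceramic (absent in some runs): faceted barrel bead, smooth, 22 mm across and 21 mm tall, 16 g; origin at the centre of one flat end (its underside at the start), its z axis runs through the bead to the other end
- new3: new bead, blue ceramic (absent in some runs): faceted barrel bead, smooth, 22 mm across and 21 mm tall, 16 g; origin at the centre of one flat end (its underside at the start), its z axis runs through the bead to the other end
- new4: new bead, blue ceramic (absent in some runs): faceted barrel bead, smooth, 22 mm across and 21 mm tall, 16 g; origin at the centre of one flat end (its underside at the start), its z axis runs through the bead to the other end
- old0: old bead, wooden brown, starts in the bowl: faceted barrel bead, smooth, 22 mm across and 21 mm tall, 16 g; origin at the centre of one flat end (its underside at the start), its z axis runs through the bead to the other end
- old1: old bead, wooden brown, starts in the bowl: faceted barrel bead, smooth, 22 mm across and 21 mm tall, 16 g; origin at the centre of one flat end (its underside at the start), its z axis runs through the bead to the other end
- old2: old bead, wooden brown, starts in the bowl: faceted barrel bead, smooth, 22 mm across and 21 mm tall, 16 g; origin at the centre of one flat end (its underside at the start), its z axis runs through the bead to the other end
- old3: old bead, wooden brown, starts in the bowl: faceted barrel bead, smooth, 22 mm across and 21 mm tall, 16 g; origin at the centre of one flat end (its underside at the start), its z axis runs through the bead to the other end
- old4: old bead, wooden brown, starts in the bowl: faceted barrel bead, smooth, 22 mm across and 21 mm tall, 16 g; origin at the centre of one flat end (its underside at the start), its z axis runs through the bead to the other end
- jar: smoked glass jar with a stainless lid, 92 mm across, 125 mm tall, loose, leave alone; origin at its underside's centre
- planter: terracotta mini planter with a succulent, 82 mm across, about 90 mm tall, loose, leave alone; origin at its underside's centre
- tiers: three stacked white ceramic dishes, 150 mm across, about 133 mm tall, on a steel post, loose, leave alone; origin at the underside's centre
Things that resemble listed ones, but are neither listed nor needed, are in the scene too. Leave any orange or pink look-alike of the new2 alone. There is more than one size of the rod; the one meant has the size given above.

How it is judged:
By the outcome, as a careful person would: the job done as asked, in the order asked, and still so for the second after the job is handed in, with the robot touching nothing.
Of new0, new1, new2, new3, new4 only 2 to 4 are there at a start; the rules pass over those that are not, and their reading is None.
At some moment in a run one of new0, new1, new2, new3, new4 may be knocked a few centimetres aside while the robot is not near it.
It also fails if it takes over 210 s, if anything falls off the work surface, if the arm or the gripper's body presses on something with over 40 N, if the wrist force passes 120 N, or if a joint passes its speed limit or range.

## Robot

A 6-joint arm with a two-finger parallel gripper is mounted at the origin on the work surface. World frame = base frame: x ahead of the robot, y to its left, z up, the work surface at z = 0. Lengths are in m, angles in rad, forces in N, time in s.
With the tool pointing down it reaches from about 0.4 to 0.825 m from the base axis. Payload 7 kg.
Tool frame: the origin (TCP) lies midway between the tips of the shut fingers; the grasp point (between the pads) lies 19 mm behind it; z points along the fingers, y is the direction in which the jaws open and shut (so a half turn about z gives the same grasp; the last joint's range is limited). The gripper opens to 85 mm and grips with 20 to 120 N. Pads are 22 mm wide; open, the fingers measure 114 mm over their backs; the gripper's body (76 mm by 85 mm) begins 54 mm behind the grasp point. The pads swing forward as they close: fully open they stand 13 mm farther back than shut.
Start: joints at [1.568, 0.359, 0.012, 0, -1.224, -0.288], TCP at [0.194, 0.647, 0.231] pointing down, gripper open.
Joint ranges: [-3.07, 3.07], [-1.43, 2.12], [-1.02, 1.25], [-3.03, 1.67], [-3.05, -0], [-3.03, 3.03]. Speed limits (rad/s): [2.39, 2.39, 3.01, 3.14, 3.14, 3.14].

## Interface

Orientations are given as a unit quaternion [w, x, y, z].
In Python, from station import sensors, eyes, order gives the robot as it stands.
- The arm moves only by the tool arm_command, never from a script. Its arguments are lists of equal length, an entry for each row: "dp": the shift along the tool's x, y, z in cm, a list of three; "turn": the turn about the tool's z in rad. In form: {"dp": [[dx, dy, dz], ...], "turn": [turn, ...]}. A call has 1 to 8 rows; each row shifts and turns the commanded pose from where the row before left it, along the tool's axes as they then stand; what a row does not reach is not made up. A row lasts 1/12 s, in which the tool goes at most 41.7 mm and 7.16 degrees, less where a joint would pass 70% of its speed; a pose out of reach is approached as far as the arm can. A call with a gripper value outside its range is refused whole. "hand" is the opening in per cent of the stroke, from 0 (shut) to 100 (fully open), set as the call begins (left out, the last holds). The fingers move at their own pace and stop on an object; "grip_force" is the grip in N (left out, the last holds). Time passes only in rows, so rows that do not move let the fingers close. It gives the time, the measured TCP pose, the force and the opening at its end, in the units of the state.
- sensors.state(): the state, without advancing time (a new reading comes with each control period).
- eyes.get_image(name): name is "scene" or "side" or "wrist"; returns the picture (384x512x3 uint8, red, green, blue); there is no depth.
- eyes.get_calibration(name): a dict with "fx", "fy", "cx", "cy" (pixels), "extrinsics" (4x4, takes a point from camera to world coordinates). Camera axes: x right, y down, z forward; pixel columns grow to the right and rows downward; lengths in m; the calibration is good to about 2 mm. The wrist camera is an equidistant fisheye: a pixel r from the principal point sees the ray r / f radians off the axis. A picture is of the moment at which its call begins: read the wrist's pose just before it. get_calibration takes no time and is no camera call; for the wrist camera it gives the pose at the moment of the call.
- order.sign_off(): hands the job in, once; it reports no verdict.
The state is a dict: "time_s": time; "joint_positions": joint angles; "dq": joint speeds; "effort": joint torques, N m; "position": TCP position; "tcp_rot": TCP orientation; "force": force on the tool from outside, world axes, zero at the start; "ft_torque": the same for the moment, N m; "width": finger opening in m.
Only numpy, scipy, OpenCV 4.12 (cv2) and the standard library are available. Lean on these libraries where they do the work, as an engineer would, in place of code of your own. Each camera call takes 0.05 s, during which the arm holds its last target.

## Working session

There is one attempt and no reset: what is moved stays moved. The work goes in short steps, Python scripts to look and compute and a tool call to move; the robot and the scene stay as the last step left them, time stands still between calls to the robot, and variables do not carry over. Pictures are saved under pics/ and viewed, and the job is handed in when it is done.

Besides the shell and the picture viewer there is one more tool, called after "Call:" in YAML: its name, and indented under it one key for each argument. arm_command: Moves the arm, as the interface text tells. Its arguments: {"type":"object","properties":{"dp":{"type":"array"},"turn":{"type":"array"},"hand":{"type":"number"},"grip_force":{"type":"number"}},"required":["dp","turn"]}

```bash
ls; mkdir -p pics
cat > h.py <<'E'
import numpy as np, cv2, sys
from station import sensors, eyes, order
def snap(cam,fn,crop=None,sc=1):
    im=eyes.get_image(cam); im=im[...,::-1].copy()
    cv2.imwrite('pics/raw_'+fn,im)
    if crop: x0,y0,x1,y1=crop; im=im[y0:y1,x0:x1]
    if sc!=1: im=cv2.resize(im,None,fx=sc,fy=sc,interpolation=cv2.INTER_CUBIC)
    cv2.imwrite('pics/'+fn,im)
def crop(raw,fn,c,sc):
    im=cv2.imread('pics/raw_'+raw);x0,y0,x1,y1=c
    cv2.imwrite('pics/'+fn,cv2.resize(im[y0:y1,x0:x1],None,fx=sc,fy=sc,interpolation=cv2.INTER_CUBIC))
def ray(c,uv,fish=False):
    x=(uv[0]-c['cx'])/c['fx'];y=(uv[1]-c['cy'])/c['fy']
    if fish:
        r=np.hypot(x,y); d=np.array([x/r*np.sin(r),y/r*np.sin(r),np.cos(r)]) if r>1e-9 else np.array([0,0,1.])
    else: d=np.array([x,y,1.])
    E=np.array(c['extrinsics']); return E[:3,3],E[:3,:3]@d
def atz(c,uv,z,fish=False):
    o,d=ray(c,uv,fish); return o+d*(z-o[2])/d[2]
def proj(c,p,fish=False):
    E=np.array(c['extrinsics']); q=E[:3,:3].T@(np.array(p)-E[:3,3])
    if fish:
        r=np.hypot(q[0],q[1]);t=np.arctan2(r,q[2]);q=np.array([q[0]/r*t,q[1]/r*t,1])
    return np.array([c['fx']*q[0]/q[2]+c['cx'],c['fy']*q[1]/q[2]+c['cy']])
def R(q):
    from scipy.spatial.transform import Rotation as Ro
    return Ro.from_quat([q[1],q[2],q[3],q[0]]).as_matrix()
def delta(target,yaw=None):
    s=sensors.state();M=R(s['tcp_rot']);return M.T@(np.array(target)-np.array(s['position']))*100
E
python3 - <<'E'
from h import *
for n in ['scene','side','wrist']:
    snap(n,n+'0.png',sc=1.5)
    c=eyes.get_calibration(n);print(n,c['fx'],c['fy'],c['cx'],c['cy']);print(np.round(np.array(c['extrinsics']),4).tolist())
s=sensors.state();print(s);print(np.round(R(s['tcp_rot']),3))
E
```

```text
pics
scene 374.49857372304876 374.49857372304876 258.14812659498074 188.2193634384377
[[-0.8065, 0.4996, -0.3161, 0.8983], [0.5912, 0.6777, -0.4373, 0.3444], [-0.0042, -0.5396, -0.8419, 0.8683], [0.0, 0.0, 0.0, 1.0]]
side 394.27812076419997 394.27812076419997 256.51328777860573 198.00355465365442
[[0.9927, -0.0718, 0.0967, 0.5204], [-0.1204, -0.5875, 0.8002, -0.8005], [-0.0006, -0.806, -0.5919, 0.6578], [0.0, 0.0, 0.0, 1.0]]
wrist 297.3186396354542 297.3186396354542 257.9972423302087 191.09568693677534
[[-0.2853, -0.9051, -0.3152, 0.2755], [-0.9584, 0.2699, 0.0927, 0.6229], [0.0012, 0.3286, -0.9445, 0.3731], [0.0, 0.0, 0.0, 1.0]]
{'time_s': 0.15, 'joint_positions': array([ 1.56808936e+00,  3.59233921e-01,  1.12845305e-02, -2.54232991e-04,
       -1.22411509e+00, -2.88135794e-01]), 'dq': array([-0.00087097, -0.00131084,  0.0020852 ,  0.0016681 , -0.00112803,
        0.00052286]), 'effort': array([-1.18799704e-03, -5.83873522e+01,  2.93649566e+01,  6.94052204e+00,
       -4.31373905e-03,  1.86686933e-06]), 'position': array([0.19346096, 0.64630369, 0.23057812]), 'tcp_rot': array([ 6.44629907e-04,  9.89438455e-01, -1.44952154e-01, -2.81262961e-05]), 'force': array([-0.17886327, -0.02012664,  0.31953679]), 'ft_torque': array([ 0.03246214, -0.02781533, -0.00426654]), 'width': 0.08536855223217543}
[[ 0.958 -0.287 -0.   ]
 [-0.287 -0.958 -0.001]
 [ 0.     0.001 -1.   ]]
```

View pics/scene0.png

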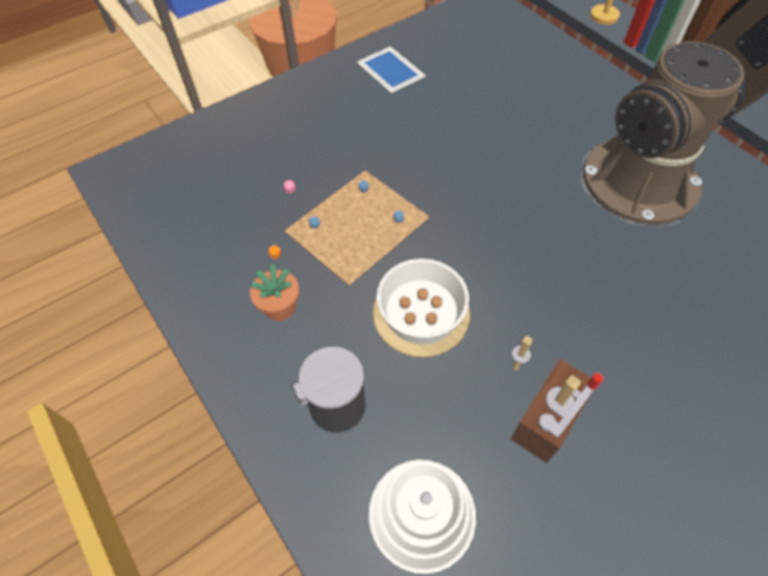

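View pics/side0.png

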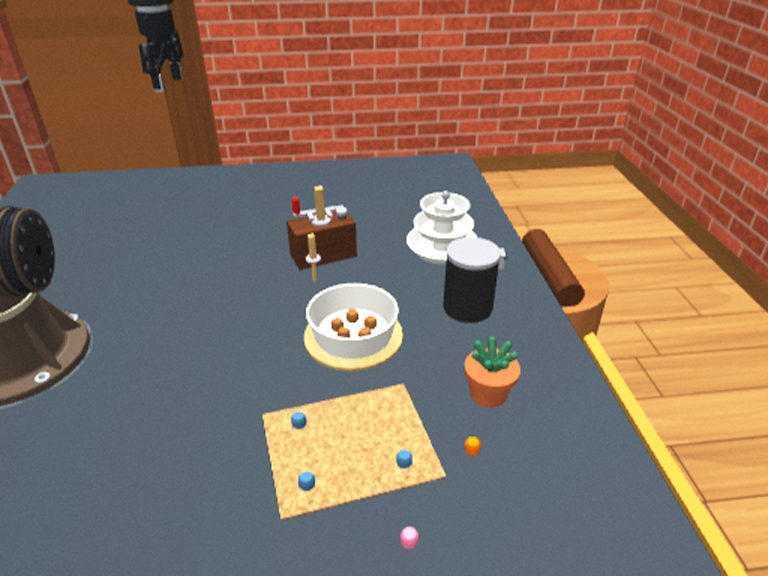

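View pics/wrist0.png

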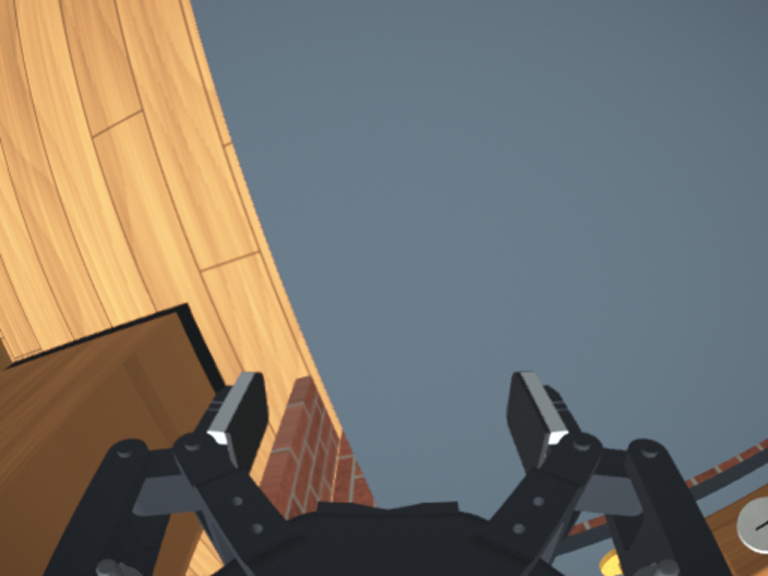

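Three blue beads are on the mat, five wooden ones are in the bowl, and the stand has a smaller decoy rod in front of it. I'll enlarge these areas to measure positions.

Run:
```python
from h import *
crop('scene0.png','s1.png',(180,110,320,240),5.5)
crop('scene0.png','s2.png',(320,210,430,320),5.4)
crop('side0.png','d1.png',(165,245,345,375),4.4)
crop('side0.png','d2.png',(180,110,280,240),4.6)
```

```text
(no output)
```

View pics/s1.png

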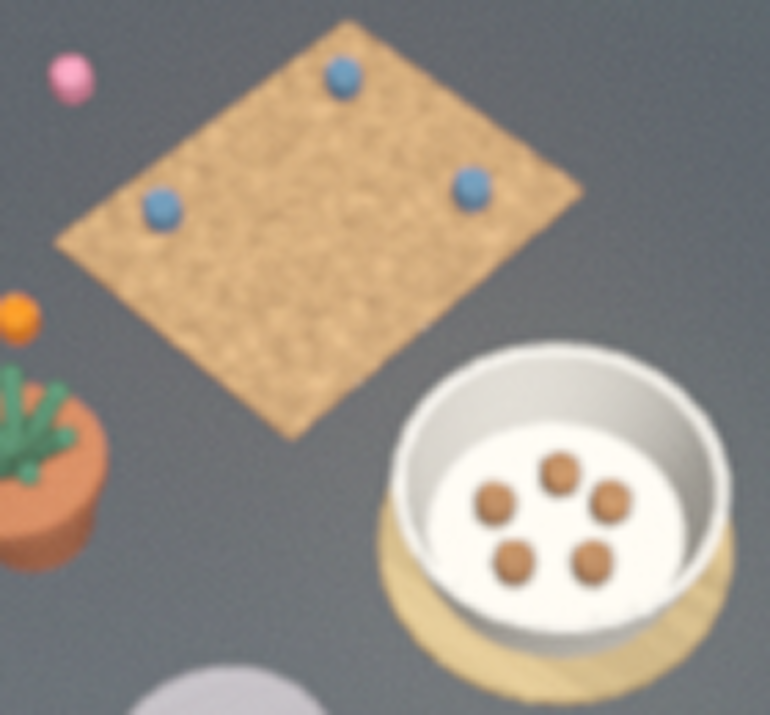

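View pics/s2.png

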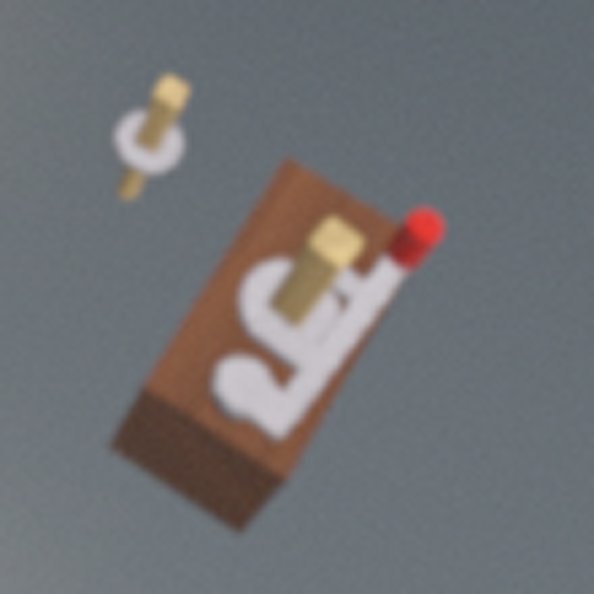

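View pics/d1.png

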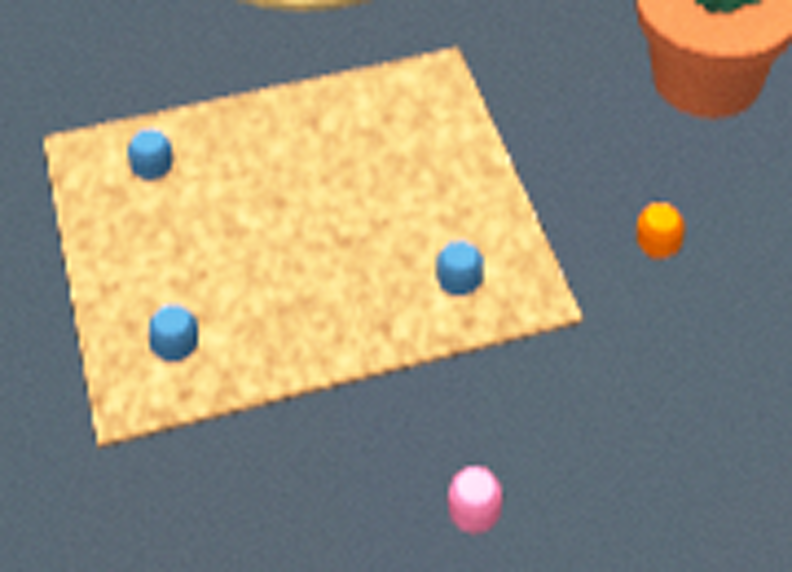

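View pics/d2.png

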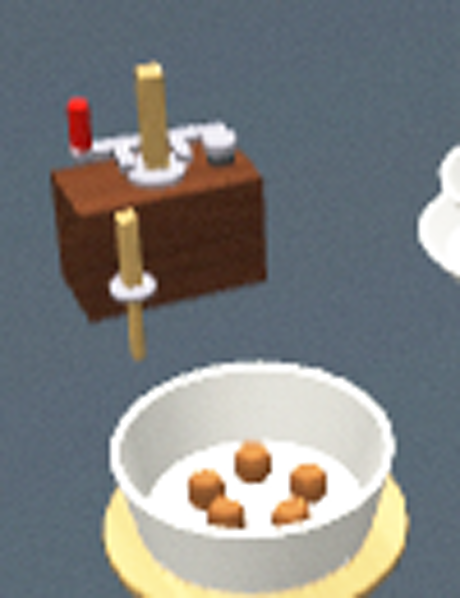

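Crop readings: beads, mat, bowl rim, stand top, pivot, knob and handle are clear in both views. Next I'll triangulate.

```bash
cat > m.py <<'E'
from h import *
S=eyes.get_calibration('scene');D=eyes.get_calibration('side')
s1=lambda x,y:(180+x/5.5-0.4,110+y/5.5-.4)
s2=lambda x,y:(320+x/5.4-.4,210+y/5.4-.4)
d1=lambda x,y:(165+x/4.4-.4,245+y/4.4-.4)
d2=lambda x,y:(180+x/4.6-.4,110+y/4.6-.4)
def tri(a,b):
    o1,v1=ray(S,a);o2,v2=ray(D,b);A=np.stack([v1,-v2],1);t=np.linalg.lstsq(A,o2-o1,rcond=None)[0]
    p,q=o1+t[0]*v1,o2+t[1]*v2;return (p+q)/2,np.linalg.norm(p-q)
E
python3 - <<'E'
from m import *
np.set_printoptions(precision=4,suppress=True)
P=lambda n,a,b:print(n,*tri(a,b))
P('beadA',s1(162,210),d1(459,268))
P('beadB',s1(343,77),d1(173,332))
P('beadC',s1(472,188),d1(150,154))
P('matcor1',s1(55,242),d1(581,320))
P('matcor2',s1(350,20),d1(97,444))
P('matcor3',s1(584,190),d1(45,137))
P('matcor4',s1(292,440),d1(457,47))
P('handletop',s2(336,240),d2(149,67))
P('knobtop',s2(426,222),d2(78,102))
P('hingetop',s2(240,378),d2(219,138))
P('decoytop',s2(172,90),d2(125,214))
P('decoycollar',s2(150,142),d2(133,285))
P('decoytip',s2(130,192),d2(138,356))
# stand top corners scene z=.08
for n,p in dict(tl=(290,158),bl=(146,387),br=(287,478)).items(): print(n,atz(S,s2(*p),.08))
for n,p in dict(tl=(52,172),bl=(85,213),br=(263,178)).items(): print('side',n,atz(D,d2(*p),.08))
# bowl rim: 
rim=[(391,480),(732,490),(562,340),(560,634)]
for p in rim: print('rim',atz(S,s1(*p),.06))
for p in [(111,442),(394,442),(255,362),(250,534)]: print('rimside',atz(D,d2(*p),.06))
E
```

```text
beadA [ 0.6081 -0.2965  0.014 ] 0.003709733385543293
beadB [ 0.4777 -0.3164  0.0149] 0.0032329843798307614
beadC [ 0.4677 -0.2109  0.0147] 0.002811292691756532
matcor1 [ 0.6608 -0.3216  0.0008] 0.004379888204781175
matcor2 [ 0.4437 -0.3595  0.0024] 0.00242257792195056
matcor3 [ 0.414  -0.1819  0.0025] 0.0022793311064024766
matcor4 [ 0.6299 -0.1431  0.0017] 0.003819842225183818
handletop [0.5199 0.2513 0.1549] 0.0039932948922684
knobtop [0.4725 0.2632 0.1278] 0.002518666785817832
hingetop [0.562  0.2619 0.0968] 0.00397117704042053
decoytop [0.4994 0.1566 0.1048] 0.0041802149255674515
decoycollar [0.4999 0.157  0.0544] 0.002605762008620676
decoytip [0.499  0.1577 0.0007] 0.0022808413618065062
tl [0.471  0.2035 0.08  ]
bl [0.5896 0.2402 0.08  ]
br [0.5706 0.2992 0.08  ]
side tl [0.4502 0.2618 0.08  ]
side bl [0.4715 0.2059 0.08  ]
side br [0.5864 0.2371 0.08  ]
rim [ 0.6253 -0.0656  0.06  ]
rim [0.5028 0.0313 0.06  ]
rim [ 0.5135 -0.0808  0.06  ]
rim [0.6117 0.0426 0.06  ]
rimside [ 0.4834 -0.0084  0.06  ]
rimside [ 0.6358 -0.027   0.06  ]
rimside [0.5668 0.0578 0.06  ]
rimside [ 0.5525 -0.0944  0.06  ]
```

Call:
arm_command:
  dp:
    - [3.6,1.5,-0.3]
    - [3.6,1.5,-0.3]
    - [3.6,1.5,-0.3]
    - [3.6,1.5,-0.3]
    - [3.6,1.5,-0.3]
    - [3.6,1.5,-0.3]
    - [3.6,1.5,-0.3]
    - [3.6,1.5,-0.3]
  turn: [0,0,0,0,0,0,0,0]
  hand: 60

```text
time_s: 0.82
position: [0.4361, 0.4476, 0.2554]
tcp_rot: [0.0, 0.989, -0.145, -0.0]
force: [0.6, 0.7, -0.4]
width: 0.0511
```

```bash
cat > go.py <<'E'
from h import *
np.set_printoptions(precision=3,suppress=True)
t=[float(v) for v in sys.argv[1:4]]
s=sensors.state();d=delta(t);M=R(s['tcp_rot'])
print('t',s['time_s'],'pos',s['position'],'q',s['joint_positions'],'psi',np.arctan2(M[1,0],M[0,0]),'d',d,'n>=',np.linalg.norm(d)/4.1,'d/8',d/8,'F',s['force'],'w',s['width'])
E
python3 go.py .47 -.18 .2
```

```text
t 0.8167 pos [0.436 0.448 0.255] q [ 1.11   0.263 -0.069 -0.    -1.239  0.17 ] psi -0.29054369915876727 d [21.225 59.159  5.543] n>= 15.38898052056726 d/8 [2.653 7.395 0.693] F [ 0.639  0.74  -0.361] w 0.051087691670302936
```

Call:
arm_command:
  dp:
    - [1.33,3.7,0]
    - [1.33,3.7,0]
    - [1.33,3.7,0]
    - [1.33,3.7,0]
    - [1.33,3.7,0]
    - [1.33,3.7,0]
    - [1.33,3.7,0]
    - [1.33,3.7,0]
  turn: [0,0,0,0,0,0,0,0]

```text
time_s: 1.48
position: [0.4516, 0.1331, 0.2553]
tcp_rot: [-0.0, 0.989, -0.145, 0.0]
force: [1.3, 0.2, -0.7]
width: 0.0512
```

Call:
arm_command:
  dp:
    - [1.33,3.7,0.7]
    - [1.33,3.7,0.7]
    - [1.33,3.7,0.7]
    - [1.33,3.7,0.7]
    - [1.33,3.7,0.7]
    - [1.33,3.7,0.7]
    - [1.33,3.7,0.7]
    - [1.33,3.7,0.7]
  turn: [0,0,0,0,0,0,0,0]

```text
time_s: 2.15
position: [0.4687, -0.181, 0.1991]
tcp_rot: [-0.0, 0.989, -0.145, 0.0]
force: [0.3, 0.4, 0.0]
width: 0.0511
```

```bash
python3 go.py .4677 -.2109 .10
python3 - <<'E'
from h import *
import json
c=eyes.get_calibration('wrist');json.dump({k:(np.array(v).tolist()) for k,v in c.items()},open('w1.json','w'))
snap('wrist','w1.png',sc=1.5)
E
```

```text
t 2.15 pos [ 0.469 -0.181  0.199] q [ 0.023  0.098 -0.409 -0.    -1.063  1.257] psi -0.2906766575661888 d [0.755 2.895 9.908] n>= 2.524432743415576 d/8 [0.094 0.362 1.239] F [0.311 0.376 0.025] w 0.05107933399580367
```

View pics/w1.png

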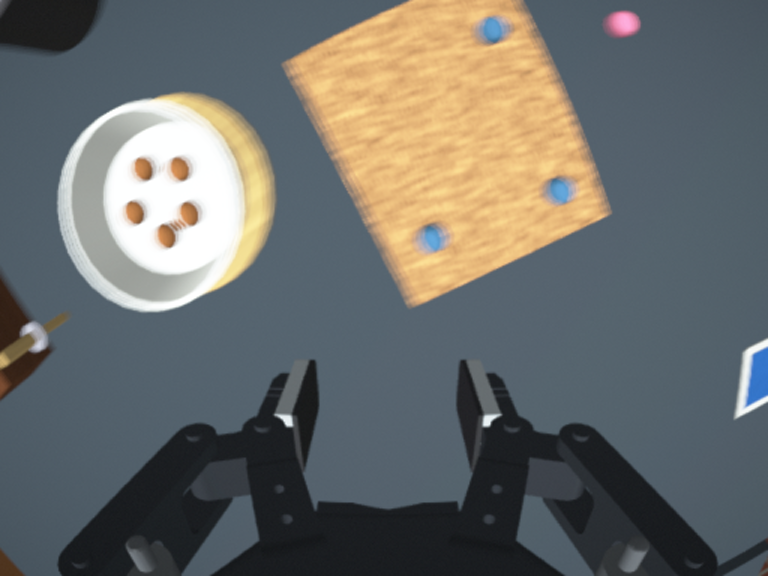

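Wrist view (1.5x, slightly motion-blurred): beads at about (432,238), (560,190) and (492,29); the bowl holds its five beads. I'll use these to cross-check the positions.

```bash
python3 - <<'E'
from h import *
np.set_printoptions(precision=4,suppress=True)
c=eyes.get_calibration('wrist')
for p in [(432,238),(560,190),(492,29)]: print(atz(c,(p[0]/1.5,p[1]/1.5),.016,True))
E
python3 go.py .468 -.211 .10
```

```text
[ 0.4687 -0.2206  0.016 ]
[ 0.4783 -0.3261  0.016 ]
[ 0.6079 -0.3062  0.016 ]
t 2.2 pos [ 0.468 -0.186  0.197] q [ 0.013  0.103 -0.408  0.001 -1.063  1.263] psi -0.2934064726192182 d [0.75  2.393 9.737] n>= 2.452400048583514 d/8 [0.094 0.299 1.217] F [ 1.864 -4.223  0.062] w 0.05124294750069209
```

Call:
arm_command:
  dp:
    - [0.15,0.5,2.3]
    - [0.15,0.5,2.3]
    - [0.15,0.5,2.3]
    - [0.15,0.5,2.3]
    - [0.1,0.4,2.3]
    - [0,0,0]
    - [0,0,0]
    - [0,0,0]
  turn: [0,0,0,0,0,0,0,0]

```text
time_s: 2.87
position: [0.4697, -0.2041, 0.0853]
tcp_rot: [0.0, 0.989, -0.145, 0.0]
force: [0.7, 0.2, -0.3]
width: 0.0513
```

```bash
cat > look.py <<'E'
from h import *
snap('wrist',sys.argv[1],sc=1.5)
E
python3 look.py w2.png; python3 go.py .468 -.213 .008
```

```text
t 2.9167 pos [ 0.47  -0.204  0.086] q [-0.026  0.24  -0.535  0.    -0.794  1.306] psi -0.29029453078869283 d [0.045 0.926 7.777] n>= 1.9101622730082661 d/8 [0.006 0.116 0.972] F [-0.224  0.198 -0.168] w 0.05121571244510365
```

View pics/w2.png

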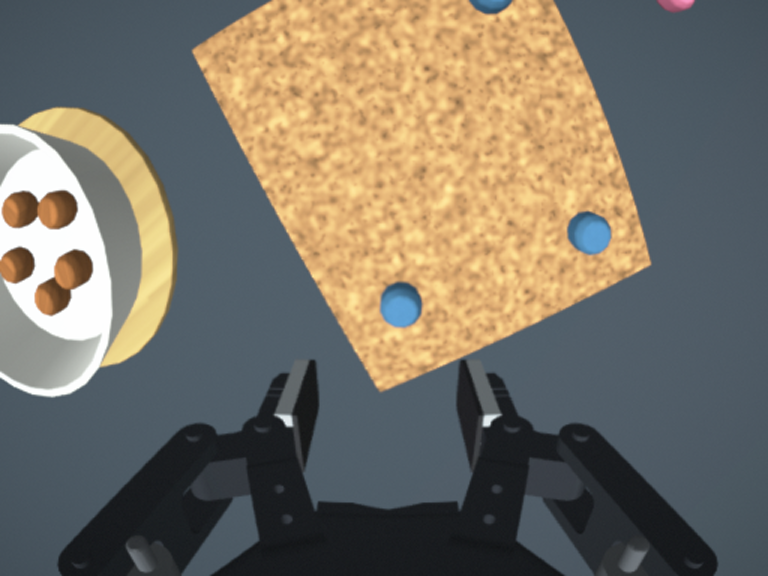

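Still image: bead C's top is at (402,301), B's at (592,231). A old bead or two seem to have shifted between the two views (or it is parallax); I'll check the bowl later.

```bash
python3 - <<'E'
from h import *
np.set_printoptions(precision=4,suppress=True)
c=eyes.get_calibration('wrist')
for p in [(402,301),(592,231),]: print(atz(c,(p[0]/1.5,p[1]/1.5),.025,True))
E
python3 go.py .469 -.212 .008
```

```text
[ 0.4752 -0.2123  0.025 ]
[ 0.4835 -0.3139  0.025 ]
t 2.9167 pos [ 0.47  -0.204  0.086] q [-0.026  0.24  -0.535  0.    -0.794  1.306] psi -0.29029453078869283 d [0.112 0.802 7.777] n>= 1.9070177926979446 d/8 [0.014 0.1   0.972] F [-0.224  0.198 -0.168] w 0.05121571244510365
```

Call:
arm_command:
  dp:
    - [0.3,0.75,0.5]
    - [0,0,1.5]
    - [0,0,1.5]
    - [0,0,1.5]
    - [0,0,1.5]
    - [0,0,1.2]
    - [0,0,0]
    - [0,0,0]
  turn: [0,0,0,0,0,0,0,0]

```text
time_s: 3.58
position: [0.4699, -0.2123, 0.0076]
tcp_rot: [0.0, 0.989, -0.145, -0.0]
force: [-0.0, -0.5, 0.2]
width: 0.0515
```

Call:
arm_command:
  dp:
    - [0,0,0]
    - [0,0,0]
    - [0,0,0]
    - [0,0,0]
    - [0,0,0]
    - [0,0,0]
  turn: [0,0,0,0,0,0]
  hand: 0
  grip_force: 30

```text
time_s: 4.08
position: [0.4706, -0.2122, 0.0084]
tcp_rot: [0.0, 0.989, -0.145, 0.001]
force: [-0.3, 0.0, 6.3]
width: 0.0201
```

```bash
python3 look.py w3.png; python3 go.py .5615 -.018 .15
```

```text
t 4.1333 pos [ 0.471 -0.212  0.008] q [-0.043  0.361 -0.599  0.    -0.608  1.323] psi -0.29029875779847986 d [  3.179 -21.213 -14.143] n>= 6.266544623502413 d/8 [ 0.397 -2.652 -1.768] F [-0.968  0.932  6.498] w 0.020042282746490177
```

View pics/w3.png

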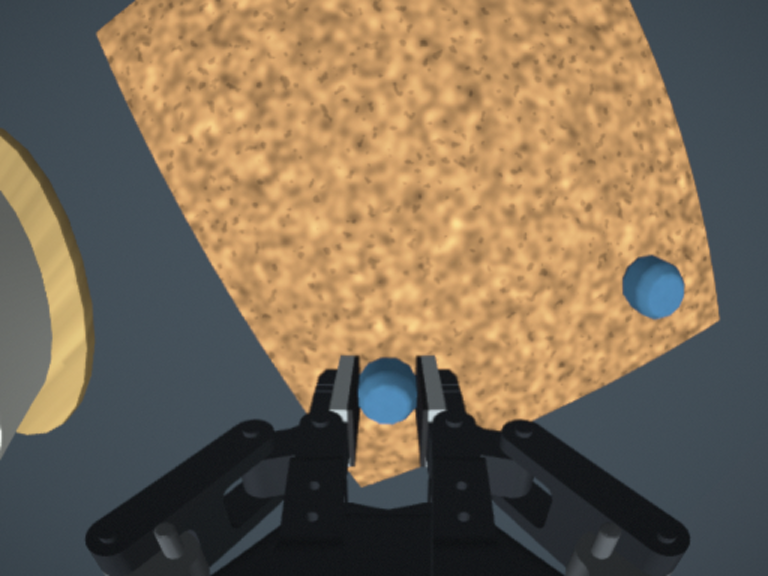

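Bead C is gripped at 20 mm width. I'll lift it and carry it over the bowl.

Call:
arm_command:
  dp:
    - [0,0,-2]
    - [0,0,-3]
    - [0,0,-3.5]
    - [0,0,-3.5]
    - [0.4,-2.65,0]
    - [0.4,-2.65,0]
    - [0.4,-2.65,0]
    - [0.4,-2.65,0]
  turn: [0,0,0,0,0,0,0,0]

```text
time_s: 4.8
position: [0.5159, -0.1141, 0.1283]
tcp_rot: [-0.0, 0.989, -0.145, 0.001]
force: [-0.7, -0.8, -0.4]
width: 0.0203
```

Call:
arm_command:
  dp:
    - [0.4,-2.65,0]
    - [0.4,-2.65,0]
    - [0.4,-2.65,0]
    - [0.4,-2.65,0]
    - [0,0,0]
    - [0,0,0]
    - [0,0,0]
  turn: [0,0,0,0,0,0,0]

```text
time_s: 5.38
position: [0.5608, -0.0182, 0.1273]
tcp_rot: [0.0, 0.989, -0.145, -0.0]
force: [-0.5, -0.0, -0.3]
width: 0.0203
```

```bash
python3 look.py w4.png; python3 go.py .5615 -.018 .042
```

```text
t 5.4333 pos [ 0.561 -0.019  0.127] q [ 0.316  0.264 -0.381 -0.    -0.926  0.964] psi -0.2910174246621521 d [ 0.063 -0.08   8.537] n>= 2.082270655038885 d/8 [ 0.008 -0.01   1.067] F [-0.232 -0.458  0.169] w 0.02012305973339393
```

View pics/w4.png

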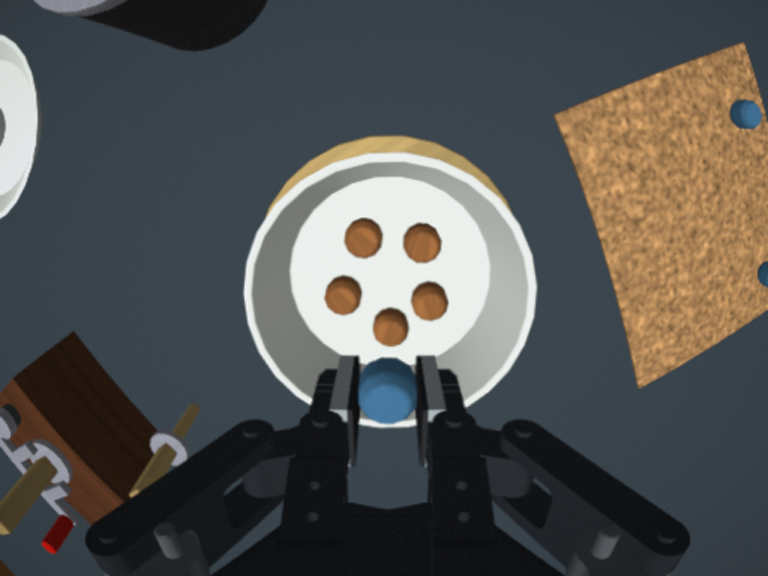

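Bead still held, above the bowl; the five wooden ones are intact in a ring. I'll lower and release at the centre of the ring.

Call:
arm_command:
  dp:
    - [0,0,1.5]
    - [0,0,2]
    - [0,0,2]
    - [0,0,1.5]
    - [0,0,1.2]
    - [0,0,0]
    - [0,0,0]
  turn: [0,0,0,0,0,0,0]

```text
time_s: 6.02
position: [0.5606, -0.0191, 0.0452]
tcp_rot: [0.0, 0.989, -0.145, -0.001]
force: [0.2, -0.7, 0.2]
width: 0.0202
```

Call:
arm_command:
  dp:
    - [0,0,0]
    - [0,0,0]
    - [0,0,0]
    - [0,0,-1]
    - [0,0,-2.5]
    - [0,0,-2.5]
    - [0,0,-2.5]
    - [0,0,0]
  turn: [0,0,0,0,0,0,0,0]
  hand: 50

```text
time_s: 6.68
position: [0.5643, -0.0177, 0.1367]
tcp_rot: [-0.001, 0.99, -0.144, 0.004]
force: [1.0, -0.4, 1.8]
width: 0.0428
```

```bash
python3 look.py w5.png; python3 go.py .479 -.317 .09
```

```text
t 6.7333 pos [ 0.563 -0.018  0.134] q [ 0.316  0.256 -0.374  0.001 -0.934  0.964] psi -0.2902036028158037 d [ 0.466 31.105  4.343] n>= 7.661067978022228 d/8 [0.058 3.888 0.543] F [0.929 0.522 0.156] w 0.042873325842892995
```

View pics/w5.png

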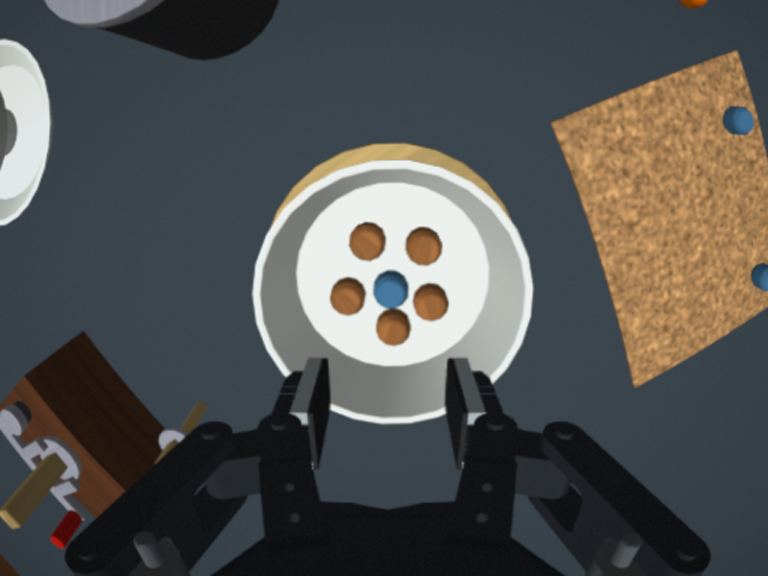

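The blue bead landed in the centre of the ring. Now bead B.

Call:
arm_command:
  dp:
    - [0.06,3.9,0]
    - [0.06,3.9,0]
    - [0.06,3.9,0]
    - [0.06,3.9,0.5]
    - [0.06,3.9,1]
    - [0.06,3.9,1]
    - [0.06,3.9,1]
    - [0.06,3.8,1]
  turn: [0,0,0,0,0,0,0,0]
  hand: 60

```text
time_s: 7.4
position: [0.4756, -0.3191, 0.0851]
tcp_rot: [-0.0, 0.989, -0.145, 0.0]
force: [1.6, -0.2, 0.2]
width: 0.0512
```

Call:
arm_command:
  dp:
    - [0,0,0]
    - [0,0,0]
    - [0,0,0]
    - [0,0,0]
  turn: [0,0,0,0]

```text
time_s: 7.73
position: [0.477, -0.3169, 0.0857]
tcp_rot: [0.0, 0.99, -0.144, 0.0]
force: [1.0, -0.0, -0.2]
width: 0.0513
```

```bash
python3 look.py w6.png; python3 go.py .479 -.317 .01
```

```text
t 7.7833 pos [ 0.477 -0.317  0.086] q [-0.244  0.328 -0.402 -0.    -0.84   1.526] psi -0.2893778761837102 d [ 0.177 -0.012  7.58 ] n>= 1.8492813819787401 d/8 [ 0.022 -0.002  0.947] F [-0.25  -0.263 -1.009] w 0.05128510884873909
```

View pics/w6.png

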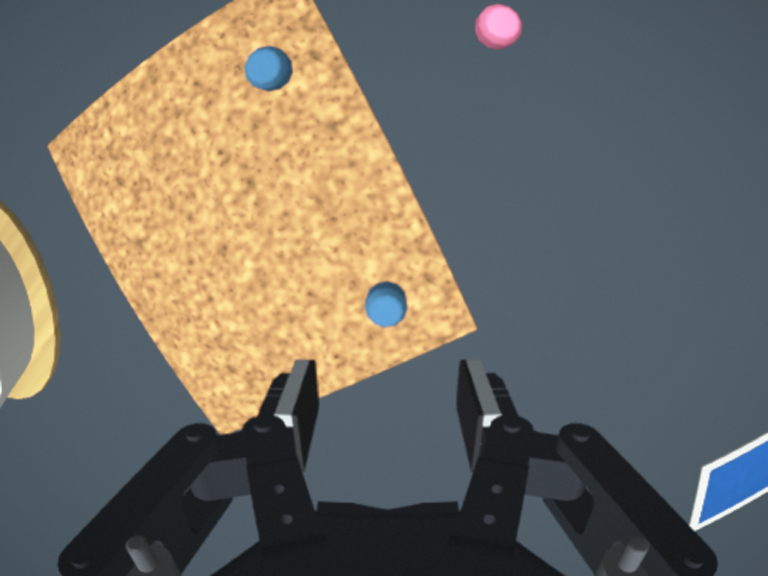

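Bead B is centred between the jaws at (386,303). Descending.

Call:
arm_command:
  dp:
    - [0.3,0,0.5]
    - [0,0,1.5]
    - [0,0,1.5]
    - [0,0,1.5]
    - [0,0,1.5]
    - [0,0,1.1]
    - [0,0,0]
    - [0,0,0]
  turn: [0,0,0,0,0,0,0,0]

```text
time_s: 8.45
position: [0.4796, -0.3179, 0.009]
tcp_rot: [-0.0, 0.99, -0.144, -0.001]
force: [-0.0, -0.3, 0.6]
width: 0.0514
```

Call:
arm_command:
  dp:
    - [0,0,0]
    - [0,0,0]
    - [0,0,0]
    - [0,0,0]
    - [0,0,0]
    - [0,0,-2]
    - [0,0,-3]
    - [0,0,-4]
  turn: [0,0,0,0,0,0,0,0]
  hand: 0

```text
time_s: 9.12
position: [0.4774, -0.3177, 0.0979]
tcp_rot: [-0.001, 0.989, -0.145, -0.003]
force: [1.6, 0.3, -0.3]
width: 0.02
```

```bash
python3 look.py w7.png; python3 go.py .5615 -.018 .13;python3 - <<'E'
from h import *
# bowl-frame analysis from w5: old/new bead positions
E
```

```text
t 9.1667 pos [ 0.482 -0.32   0.108] q [-0.247  0.308 -0.372  0.003 -0.883  1.526] psi -0.2891524971870399 d [ -1.007 -31.201  -2.28 ] n>= 7.63423914501197 d/8 [-0.126 -3.9   -0.285] F [ 3.163 -1.381  8.079] w 0.02002126870235577
```

View pics/w7.png

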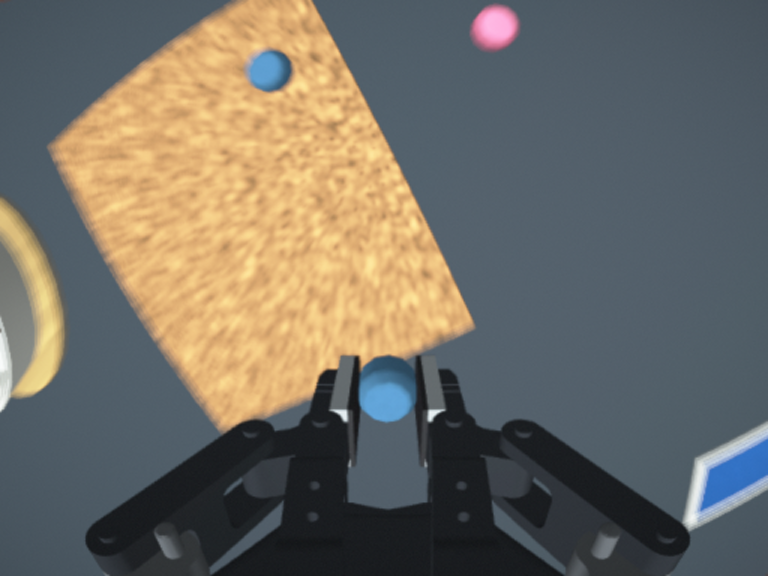

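Bead B is held and bead A is still on the mat at (269,70). Carrying B to the gap on the far side of the ring.

Call:
arm_command:
  dp:
    - [0.3,-3.9,-1]
    - [0.3,-3.9,-1]
    - [0.3,-3.9,0]
    - [0.3,-3.9,0]
    - [0.3,-3.9,0]
    - [0.3,-3.9,0]
    - [0.3,-3.9,0]
    - [0.3,-3.9,0]
  turn: [0,0,0,0,0,0,0,0]

```text
time_s: 9.83
position: [0.5922, -0.0245, 0.1195]
tcp_rot: [-0.0, 0.989, -0.145, 0.0]
force: [0.9, -0.3, -0.4]
width: 0.0204
```

Call:
arm_command:
  dp:
    - [0,0,0]
    - [0,0,0]
    - [0,0,0]
    - [0,0,0]
  turn: [0,0,0,0]

```text
time_s: 10.17
position: [0.5914, -0.0271, 0.1192]
tcp_rot: [0.0, 0.989, -0.145, -0.0]
force: [0.3, -1.2, 0.2]
width: 0.02
```

```bash
python3 go.py .595 -.028 .045
```

```text
t 10.1667 pos [ 0.591 -0.027  0.119] q [ 0.284  0.319 -0.322 -0.    -0.93   0.995] psi -0.29154731560810226 d [ 0.374 -0.014  7.416] n>= 1.8110291611517508 d/8 [ 0.047 -0.002  0.927] F [ 0.315 -1.224  0.181] w 0.020039459719515554
```

Call:
arm_command:
  dp:
    - [0.35,0,1]
    - [0,0,2]
    - [0,0,2]
    - [0,0,1.4]
    - [0,0,1]
    - [0,0,0]
    - [0,0,0]
  turn: [0,0,0,0,0,0,0]

```text
time_s: 10.75
position: [0.5951, -0.0281, 0.0449]
tcp_rot: [0.0, 0.989, -0.145, -0.0]
force: [-0.1, -0.3, -0.1]
width: 0.02
```

Call:
arm_command:
  dp:
    - [0,0,0]
    - [0,0,0]
    - [0,0,0]
    - [0,0,-1]
    - [0,0,-2.5]
    - [0,0,-2.5]
    - [0,0,-2.5]
    - [0,0,0]
  turn: [0,0,0,0,0,0,0,0]
  hand: 40

```text
time_s: 11.42
position: [0.5985, -0.027, 0.137]
tcp_rot: [-0.001, 0.99, -0.144, 0.005]
force: [1.4, 0.9, 0.4]
width: 0.0341
```

```bash
python3 look.py w8.png; python3 go.py .61 -.299 .08
```

```text
t 11.4667 pos [ 0.597 -0.027  0.135] q [ 0.282  0.308 -0.298  0.001 -0.957  0.998] psi -0.2901136291447292 d [ 8.953 25.732  5.442] n>= 6.776367094704582 d/8 [1.119 3.216 0.68 ] F [-0.961 -0.99  -0.246] w 0.034318419007743996
```

View pics/w8.png

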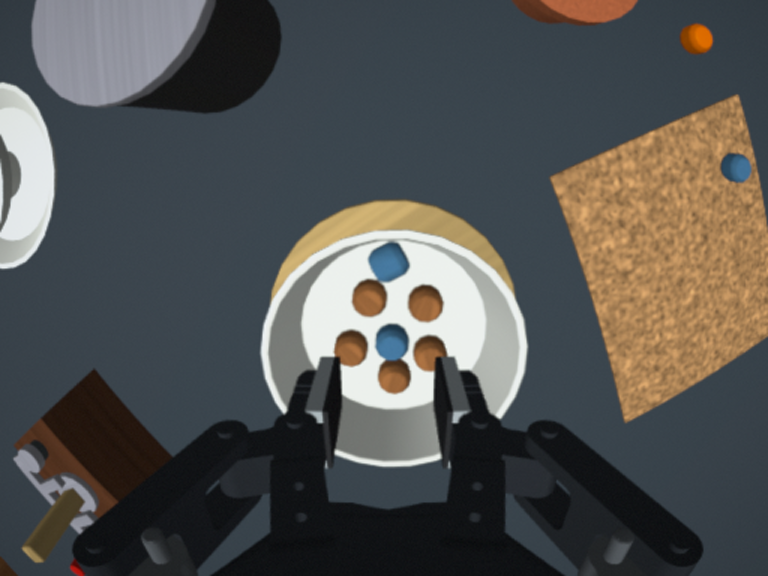

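Bead B is in the bowl, lying on its side. Bead A is at (737,167).

Call:
arm_command:
  dp:
    - [1.1,3.2,0]
    - [1.1,3.2,0]
    - [1.1,3.2,0]
    - [1.1,3.2,0.5]
    - [1.1,3.2,1]
    - [1.1,3.2,1.2]
    - [1.1,3.2,1.2]
    - [1.1,3.2,1.2]
  turn: [0,0,0,0,0,0,0,0]
  hand: 60

```text
time_s: 12.13
position: [0.6058, -0.2993, 0.0789]
tcp_rot: [-0.0, 0.989, -0.145, -0.0]
force: [1.1, 0.9, 0.2]
width: 0.0515
```

Call:
arm_command:
  dp:
    - [0,0,0]
    - [0,0,0]
    - [0,0,0]
    - [0,0,0]
  turn: [0,0,0,0]

```text
time_s: 12.47
position: [0.6064, -0.2971, 0.0798]
tcp_rot: [-0.0, 0.989, -0.145, 0.0]
force: [-0.5, 0.2, 0.3]
width: 0.051
```

```bash
python3 look.py w9.png; python3 go.py .61 -.297 .01
```

```text
t 12.5167 pos [ 0.607 -0.297  0.08 ] q [-0.167  0.479 -0.168  0.    -0.923  1.448] psi -0.2895226186996227 d [ 0.322 -0.084  7.006] n>= 1.7107427968938758 d/8 [ 0.04  -0.01   0.876] F [0.852 0.623 0.556] w 0.05082407420056748
```

View pics/w9.png

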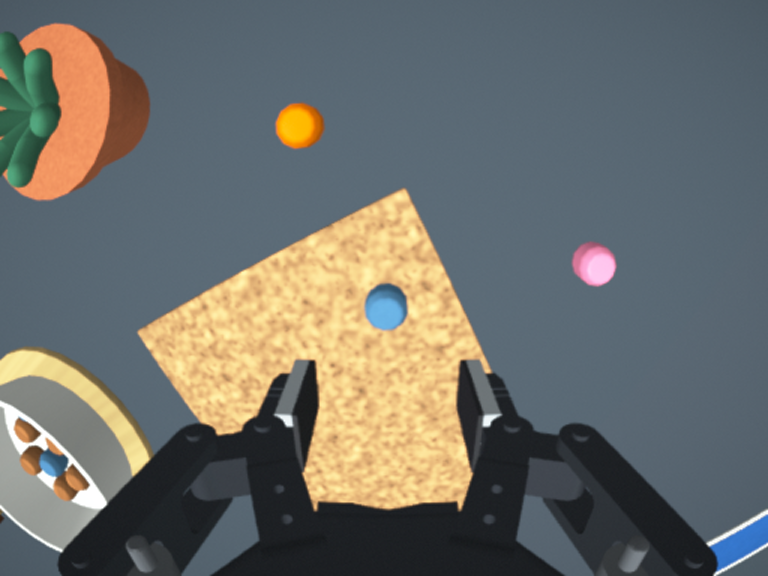

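Call:
arm_command:
  dp:
    - [0.3,0,0.5]
    - [0,0,1.5]
    - [0,0,1.5]
    - [0,0,1.5]
    - [0,0,1]
    - [0,0,1]
    - [0,0,0]
    - [0,0,0]
  turn: [0,0,0,0,0,0,0,0]

```text
time_s: 13.18
position: [0.6091, -0.2984, 0.009]
tcp_rot: [0.0, 0.989, -0.145, -0.0]
force: [0.1, -0.2, 0.7]
width: 0.0512
```

Call:
arm_command:
  dp:
    - [0,0,0]
    - [0,0,0]
    - [0,0,0]
    - [0,0,0]
    - [0,0,0]
    - [0,0,-3]
    - [0,0,-4]
    - [0,0,-4]
  turn: [0,0,0,0,0,0,0,0]
  hand: 0

```text
time_s: 13.85
position: [0.6079, -0.2985, 0.1193]
tcp_rot: [-0.0, 0.989, -0.145, -0.002]
force: [0.8, -0.2, 0.1]
width: 0.02
```

```bash
python3 look.py w10.png; python3 go.py .5615 -.018 .13
```

```text
t 13.9 pos [ 0.613 -0.3    0.13 ] q [-0.169  0.437 -0.11   0.003 -1.013  1.449] psi -0.2891611905534615 d [-12.953 -25.611  -0.179] n>= 7.000296666816425 d/8 [-1.619 -3.201 -0.022] F [ 3.098 -0.956  8.701] w 0.01999643737276222
```

View pics/w10.png

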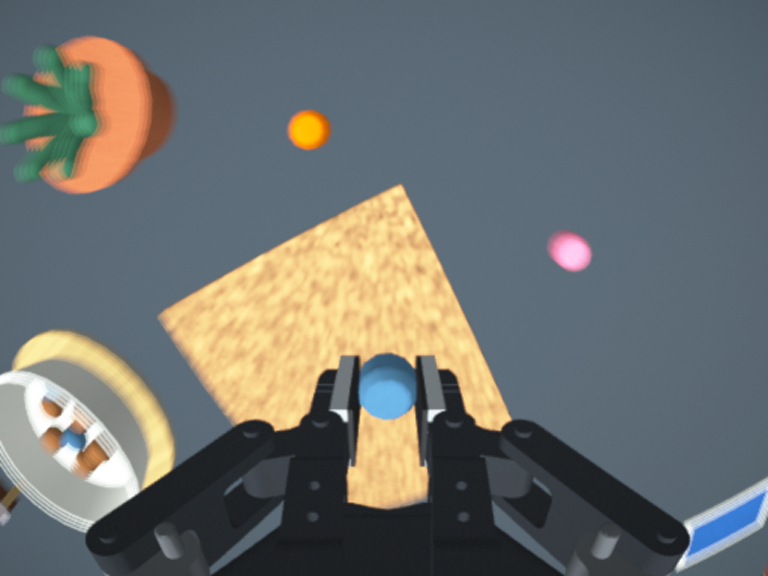

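Bead A is held. Carrying it to the gap on the near side of the ring, with a yaw turn so the fingers clear the wall.

Call:
arm_command:
  dp:
    - [-2,-3.45,0]
    - [-2,-3.45,0]
    - [-2,-3.45,0]
    - [-2,-3.45,0]
    - [-2,-3.45,0]
    - [-2,-3.45,0]
    - [-2,-3.45,0]
    - [-2,-3.45,0]
  turn: [0,0,0,0,0,0,0,0]

```text
time_s: 14.57
position: [0.5341, 0.0132, 0.1194]
tcp_rot: [-0.0, 0.989, -0.145, 0.0]
force: [0.6, 0.9, 0.3]
width: 0.0197
```

Call:
arm_command:
  dp:
    - [0,0,0]
    - [0,0,0]
    - [0,0,0]
    - [0,0,0]
    - [0,0,0]
    - [0,0,0]
    - [0,0,0]
    - [0,0,0]
  turn: [0.11,0.11,0.11,0.11,0.1,0,0,0]

```text
time_s: 15.23
position: [0.5349, 0.0115, 0.1193]
tcp_rot: [-0.0, 0.916, -0.402, 0.0]
force: [0.4, -0.7, -0.1]
width: 0.0198
```

```bash
python3 look.py w11.png; python3 go.py .536 .010 .045
```

```text
t 15.2833 pos [0.535 0.012 0.119] q [ 0.388  0.233 -0.447 -0.    -0.891  0.354] psi -0.8282555653859213 d [0.189 0.019 7.426] n>= 1.8118602367541699 d/8 [0.024 0.002 0.928] F [ 0.276 -0.238  0.102] w 0.020116721100132
```

View pics/w11.png

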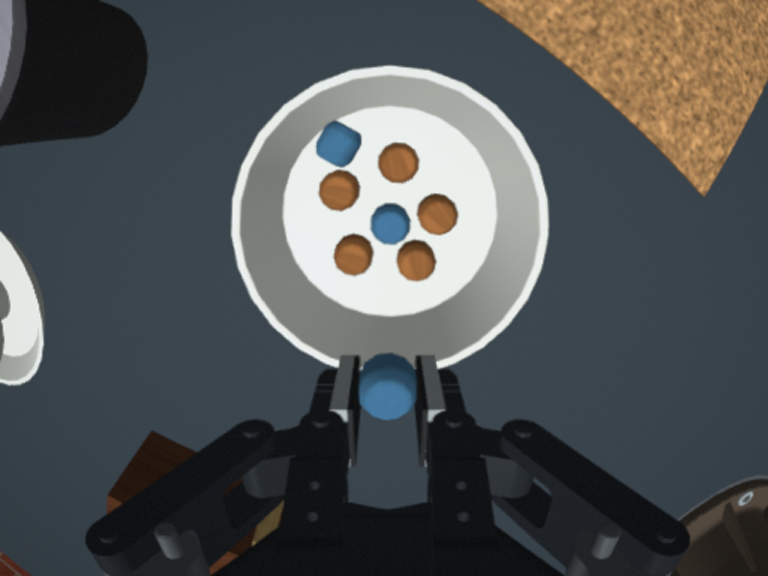

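Aligned with the near gap. Lowering and releasing.

Call:
arm_command:
  dp:
    - [0.2,0,1]
    - [0,0,2]
    - [0,0,2]
    - [0,0,1.4]
    - [0,0,1]
    - [0,0,0]
    - [0,0,0]
  turn: [0,0,0,0,0,0,0]

```text
time_s: 15.87
position: [0.5361, 0.0099, 0.0448]
tcp_rot: [0.001, 0.915, -0.403, -0.0]
force: [0.3, 0.1, 0.6]
width: 0.0198
```

Call:
arm_command:
  dp:
    - [0,0,0]
    - [0,0,0]
    - [0,0,0]
    - [0,0,-1]
    - [0,0,-2.5]
    - [0,0,-2.5]
    - [0,0,-2.5]
    - [0,0,0]
  turn: [0,0,0,0,0,0,0,0]
  hand: 38

```text
time_s: 16.53
position: [0.5393, 0.0108, 0.1365]
tcp_rot: [-0.003, 0.915, -0.403, 0.004]
force: [0.3, 1.0, 0.1]
width: 0.0322
```

```bash
python3 look.py w12.png; python3 go.py .40 .20 .25
```

```text
t 16.5833 pos [0.538 0.011 0.134] q [ 0.385  0.218 -0.427  0.001 -0.919  0.355] psi -0.8302087079653502 d [-23.264  -2.638 -11.62 ] n>= 6.375177935634289 d/8 [-2.908 -0.33  -1.453] F [ 0.106  0.414 -0.481] w 0.03230912752429457
```

View pics/w12.png

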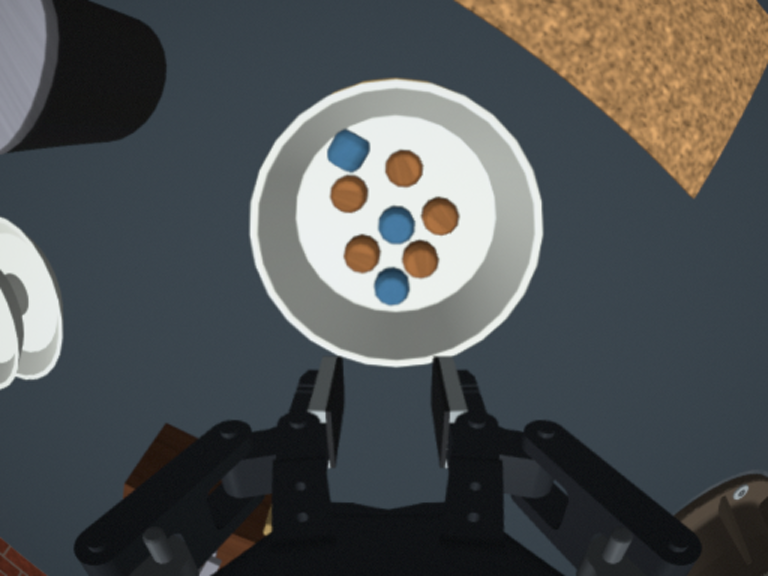

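All eight beads lie in the bowl. Next I'll raise, turn and look at the stand.

Call:
arm_command:
  dp:
    - [0,0,-1.6]
    - [0,0,-1.6]
    - [0,0,-1.6]
    - [0,0,-1.6]
    - [0,0,-1.6]
    - [0,0,-1.6]
    - [0,0,-1.6]
    - [0,0,-1.6]
  turn: [-0.104,-0.104,-0.104,-0.104,-0.104,-0.104,-0.104,-0.104]
  hand: 50

```text
time_s: 17.25
position: [0.5358, 0.01, 0.2592]
tcp_rot: [-0.0, 1.0, 0.003, -0.0]
force: [1.4, 0.5, -0.5]
width: 0.0427
```

Call:
arm_command:
  dp:
    - [-1.4,-3.5,0]
    - [-1.4,-3.5,0]
    - [-1.4,-3.5,0]
    - [-1.4,-3.5,0]
    - [-1.4,-3.5,0]
    - [-1.4,-3.5,0]
    - [-1.4,-3.5,0]
    - [0,0,0]
  turn: [0,0,0,0,0,0,0,0]

```text
time_s: 17.92
position: [0.436, 0.2594, 0.2584]
tcp_rot: [-0.001, 1.0, 0.003, 0.0]
force: [0.5, -0.7, -0.2]
width: 0.0425
```

Call:
arm_command:
  dp:
    - [0,0,0]
    - [0,0,0]
    - [0,0,0]
  turn: [0,0,0]

```text
time_s: 18.17
position: [0.438, 0.2542, 0.2583]
tcp_rot: [0.0, 1.0, 0.0, -0.0]
force: [0.7, -0.1, -0.6]
width: 0.0429
```

```bash
python3 look.py w13.png; python3 go.py .4725 .2632 .16
python3 - <<'E'
from h import *
snap('scene','sc2.png',sc=1.5)
E
```

```text
t 18.2167 pos [0.438 0.254 0.258] q [ 0.914  0.061 -0.309  0.    -1.201  0.657] psi -3.3334017448545595e-05 d [ 3.432 -0.92   9.832] n>= 2.5497797622389173 d/8 [ 0.429 -0.115  1.229] F [ 0.485 -0.274 -0.167] w 0.04290405521616951
```

View pics/w13.png

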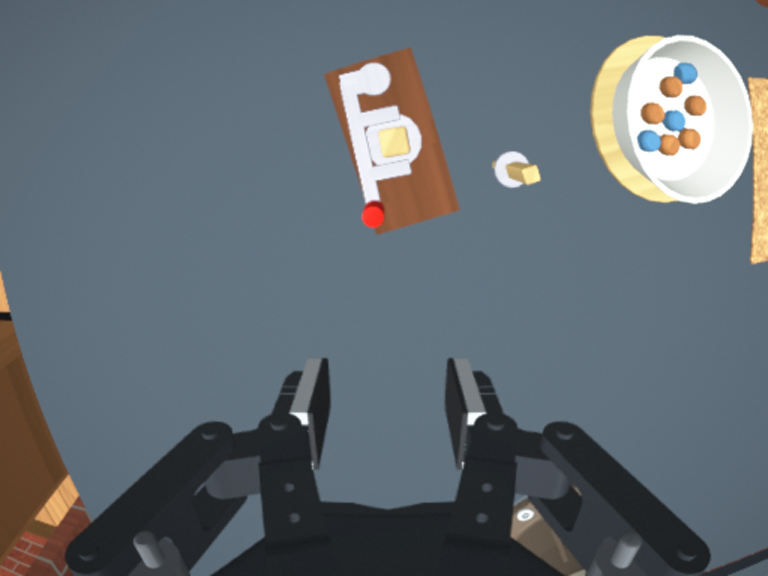

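View pics/sc2.png

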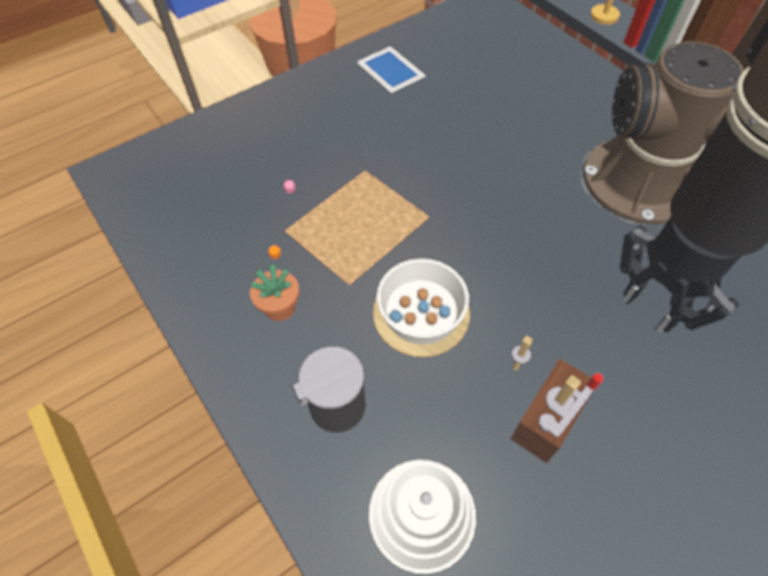

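Lever is shut: knob at (373,214), handle top (394,141), pivot (374,79). Mat is empty and the bowl holds 3 blue and 5 brown beads.

```bash
python3 - <<'E'
from h import *
np.set_printoptions(precision=4,suppress=True)
c=eyes.get_calibration('wrist')
f=lambda p,z:atz(c,(p[0]/1.5,p[1]/1.5),z,True)
k=f((373,214),.128);h=f((394,141),.154);v=f((374,79),.1)
print('knob',k,'handle',h,'pivot',v)
for p in [(325,74),(410,48),(458,210),(376,234)]: print(f(p,.08))
E
python3 go.py .473 .263 .15
```

```text
knob [0.4765 0.2633 0.128 ] handle [0.5218 0.2509 0.154 ] pivot [0.5635 0.2633 0.1   ]
[0.5706 0.2984 0.08  ]
[0.5892 0.2387 0.08  ]
[0.4716 0.2027 0.08  ]
[0.4532 0.2627 0.08  ]
t 18.2667 pos [0.438 0.254 0.258] q [ 0.914  0.061 -0.309  0.    -1.201  0.657] psi -0.0003766620924869622 d [ 3.472 -0.904 10.834] n>= 2.783479988874908 d/8 [ 0.434 -0.113  1.354] F [ 0.137 -0.499  1.171] w 0.042673158046019115
```

Call:
arm_command:
  dp:
    - [0.9,-0.25,2]
    - [0.9,-0.25,3]
    - [0.9,-0.25,3]
    - [0.9,-0.2,2.5]
    - [0,0,0]
    - [0,0,0]
    - [0,0,0]
  turn: [0,0,0,0,0,0,0]

```text
time_s: 18.85
position: [0.4746, 0.2642, 0.1544]
tcp_rot: [-0.0, 1.0, 0.0, 0.0]
force: [0.5, 0.2, -0.2]
width: 0.0422
```

```bash
python3 look.py w14.png; python3 go.py .4745 .263 .104
```

```text
t 18.9 pos [0.475 0.265 0.155] q [ 0.87   0.206 -0.387  0.001 -0.975  0.702] psi 0.0007055260868872011 d [-0.026  0.175  5.099] n>= 1.2443733720634487 d/8 [-0.003  0.022  0.637] F [ 0.517  0.427 -0.692] w 0.042630541599748675
```

View pics/w14.png

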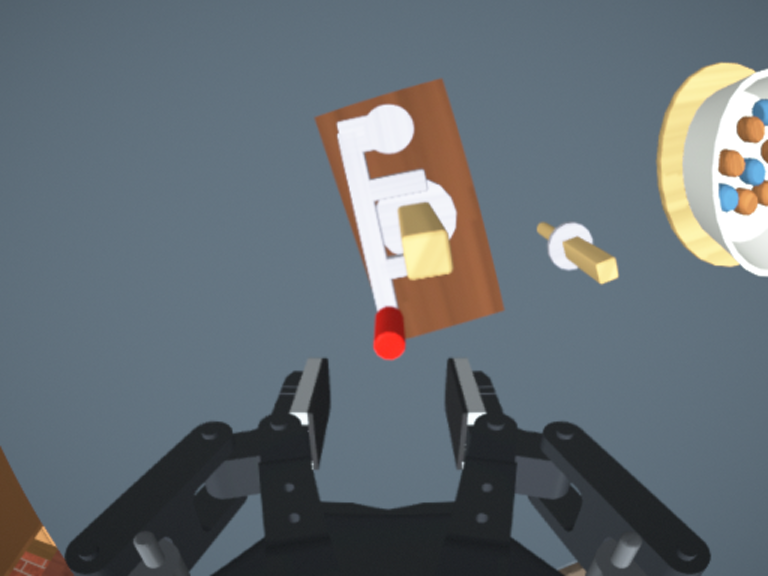

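The knob is centred between the jaws at (389,342). Descending and pinching.

Call:
arm_command:
  dp:
    - [0,0.1,1]
    - [0,0,1.5]
    - [0,0,1.5]
    - [0,0,1]
    - [0,0,0]
    - [0,0,0]
  turn: [0,0,0,0,0,0]

```text
time_s: 19.4
position: [0.4739, 0.2636, 0.1035]
tcp_rot: [0.0, 1.0, 0.001, 0.0]
force: [0.7, -0.4, 0.4]
width: 0.0428
```

Call:
arm_command:
  dp:
    - [0,0,0]
    - [0,0,0]
    - [0,0,0]
    - [0,0,0]
    - [0,0,0]
    - [0,0,0]
  turn: [0,0,0,0,0,0]
  hand: 0
  grip_force: 25

```text
time_s: 19.9
position: [0.4743, 0.264, 0.1042]
tcp_rot: [-0.0, 1.0, 0.001, 0.001]
force: [-1.5, -0.3, 5.4]
width: 0.0132
```

```bash
python3 look.py w15.png; python3 go.py .4745 .263 .104
```

```text
t 19.95 pos [0.474 0.264 0.104] q [ 0.869  0.262 -0.449  0.    -0.859  0.703] psi 0.0014503745335625478 d [0.015 0.096 0.016] n>= 0.024138604237454075 d/8 [0.002 0.012 0.002] F [-2.312 -0.437  6.019] w 0.013159725509388827
```

View pics/w15.png

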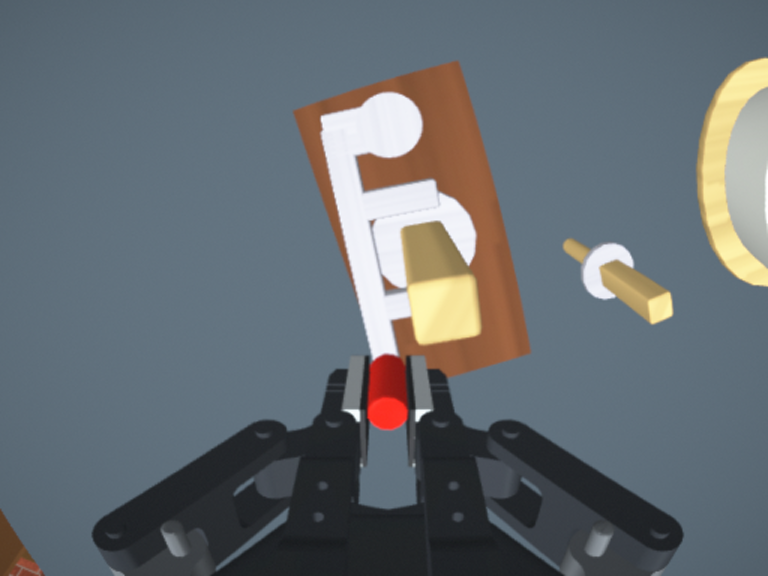

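Call:
arm_command:
  dp:
    - [0.045,-0.9,0]
    - [0.045,-0.9,0]
    - [0.045,-0.9,0]
    - [0.045,-0.9,0]
    - [0.045,-0.9,0]
    - [0.045,-0.9,0]
    - [0.045,-0.9,0]
  turn: [0.1,0.1,0.1,0.1,0.1,0.1,0.1]

```text
time_s: 20.53
position: [0.4959, 0.3221, 0.1042]
tcp_rot: [-0.0, 0.939, -0.344, 0.001]
force: [2.3, -3.6, 5.3]
width: 0.013
```

```bash
python3 go.py .4952 .3218 .104
```

```text
t 20.5333 pos [0.496 0.322 0.104] q [ 0.907  0.334 -0.342  0.001 -0.894 -0.04 ] psi -0.7032173168015469 d [-0.034  0.062  0.018] n>= 0.017766540164392882 d/8 [-0.004  0.008  0.002] F [ 2.345 -3.641  5.346] w 0.013031769251723448
```

Call:
arm_command:
  dp:
    - [0.045,-0.9,0]
    - [0.045,-0.9,0]
    - [0.045,-0.9,0]
    - [0.045,-0.9,0]
    - [0.045,-0.9,0]
    - [0.045,-0.9,0]
    - [0.04,-0.7,0]
    - [0,0,0]
  turn: [0.1,0.1,0.1,0.1,0.1,0.1,0.08,0]

```text
time_s: 21.2
position: [0.5407, 0.3494, 0.1035]
tcp_rot: [0.006, 0.77, -0.638, -0.002]
force: [-30.9, -4.4, 24.9]
width: 0.0129
```

Call:
arm_command:
  dp:
    - [0,0,0]
    - [0,0,0]
    - [0,0,0]
    - [0,0,-1.5]
    - [0,0,-3]
    - [0,0,-3]
    - [0,0,-3]
    - [0,0,0]
  turn: [0,0,0,0,0,0,0,0]
  hand: 45

```text
time_s: 21.87
position: [0.5498, 0.3538, 0.2152]
tcp_rot: [-0.005, 0.772, -0.636, 0.001]
force: [1.6, 1.1, 1.4]
width: 0.0385
```

```bash
python3 look.py w16.png; python3 go.py .521 .251 .20;python3 - <<'E'
from h import *
snap('side','sd2.png',(150,60,300,260),3)
E
```

```text
t 21.9167 pos [0.549 0.353 0.212] q [ 0.871  0.33  -0.075  0.001 -1.159 -0.679] psi -1.378671787828667 d [9.515 4.675 1.158] n>= 2.6011733794736345 d/8 [1.189 0.584 0.145] F [ 0.535  0.767 -0.897] w 0.03834590657992992
```

View pics/w16.png

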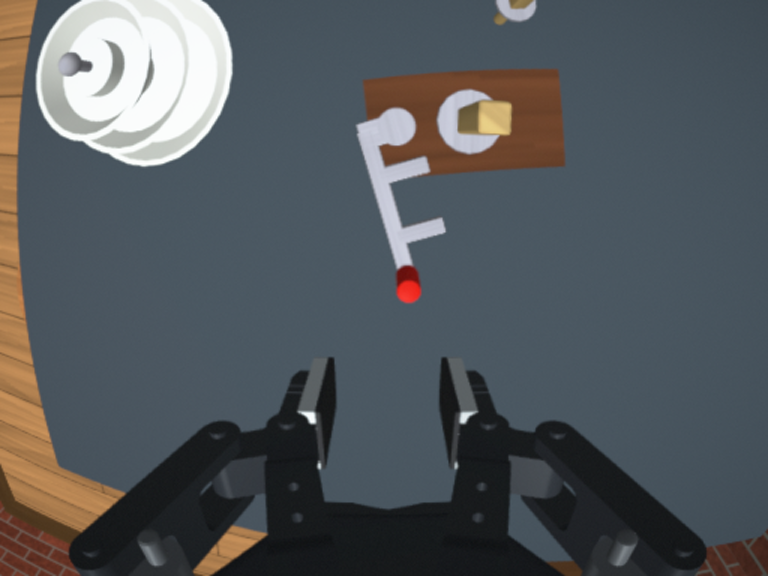

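View pics/sd2.png

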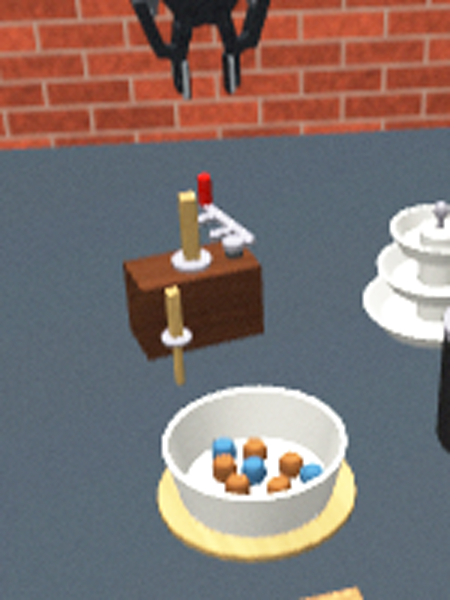

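Lever is at its open stop; rod stands clear. Checking the handle's yaw.

Run:
```python
from h import *
np.set_printoptions(precision=4,suppress=True)
crop('w16.png','c16.png',(230,40,390,210),4.4)
c=eyes.get_calibration('wrist')
f=lambda p,z:atz(c,(p[0]/1.5,p[1]/1.5),z,True)
print('knob',f((408,289),.128))
```

```text
knob [0.5384 0.346  0.128 ]
```

View pics/c16.png

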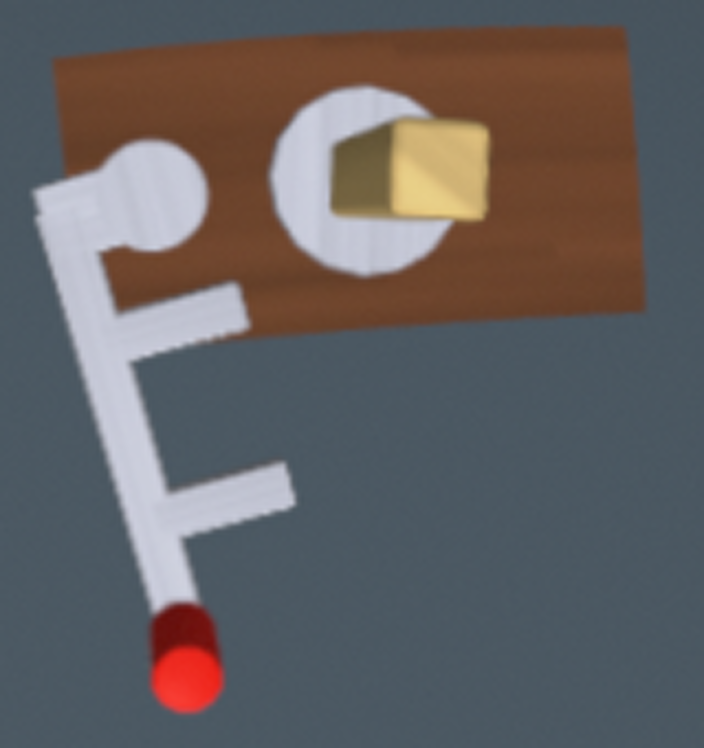

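```bash
python3 - <<'E'
from h import *
np.set_printoptions(precision=4,suppress=True)
c=eyes.get_calibration('wrist')
f=lambda p,z:atz(c,(230+p[0]/4.4-.4,40+p[1]/4.4-.4),z,True)
q=[f(p,.154)[:2] for p in [(393,118),(490,125),(486,220),(390,214)]]
print(np.mean(q,0));
for i in range(4):
    d=q[(i+1)%4]-q[i];print(np.linalg.norm(d),np.degrees(np.arctan2(d[1],d[0]))%90)
c0=[f(p,.080)[:2] for p in [(55,60),(627,27),(645,312)]];print(c0,[np.degrees(np.arctan2(*(b-a)[::-1]))%90 for a,b in zip(c0,c0[1:])])
# collar
print(f((365,181),.086))
E
python3 go.py .521 .251 .20
```

```text
[0.52   0.2508]
0.015147654043549064 10.751834227651443
0.014821833902788755 9.929510426816236
0.01507264914094744 10.649091574057875
0.014793919921973443 10.218561811705442
[array([0.5855, 0.2383]), array([0.4697, 0.2018]), array([0.4516, 0.2617])] [np.float64(17.509224211860328), np.float64(16.792639587509612)]
[0.5195 0.2505 0.086 ]
t 21.9667 pos [0.548 0.353 0.21 ] q [ 0.871  0.331 -0.078  0.    -1.158 -0.679] psi -1.3790323084915983 d [9.468 4.546 0.952] n>= 2.5720853748532275 d/8 [1.183 0.568 0.119] F [ 1.048 -0.442 -0.266] w 0.03827514963934979
```

Handle yaw is 10.4°, within half a degree of the jaws; rod axis at (0.520, 0.2507). Moving over it.

Call:
arm_command:
  dp:
    - [2.4,1.15,0]
    - [2.4,1.15,0]
    - [2.4,1.15,0.3]
    - [2.3,1.15,0.3]
    - [0,0,1]
    - [0,0,0]
    - [0,0,0]
  turn: [0.01,0,0,0,0,0,0]

```text
time_s: 22.55
position: [0.5188, 0.2498, 0.1913]
tcp_rot: [0.001, 0.768, -0.64, -0.0]
force: [0.4, -0.1, 0.3]
width: 0.0384
```

```bash
python3 look.py w17.png; python3 go.py .520 .2507 .111
```

```text
t 22.6 pos [0.519 0.25  0.192] q [ 0.789  0.228 -0.267  0.    -1.078 -0.607] psi -1.3886700284607292 d [-0.016 -0.096  8.076] n>= 1.9697980869461797 d/8 [-0.002 -0.012  1.009] F [0.36  0.274 0.73 ] w 0.03855303669540556
```

View pics/w17.png

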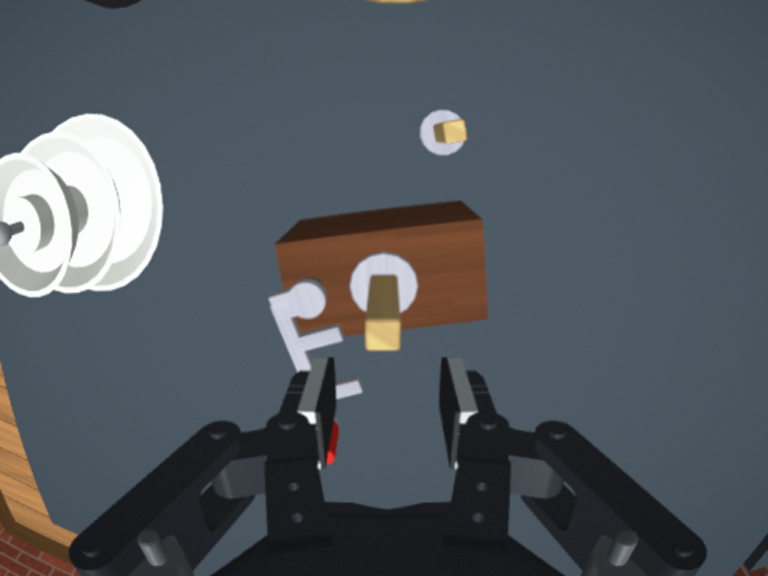

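Call:
arm_command:
  dp:
    - [0,-0.1,1.5]
    - [0,0,2]
    - [0,0,2]
    - [0,0,1.5]
    - [0,0,1.1]
    - [0,0,0]
    - [0,0,0]
  turn: [0,0,0,0,0,0,0]

```text
time_s: 23.18
position: [0.5201, 0.2507, 0.1111]
tcp_rot: [0.001, 0.769, -0.64, 0.0]
force: [-0.3, 0.6, 0.3]
width: 0.0384
```

Call:
arm_command:
  dp:
    - [0,0,0]
    - [0,0,0]
    - [0,0,0]
    - [0,0,0]
    - [0,0,0]
    - [0,0,0]
  turn: [0,0,0,0,0,0]
  hand: 0
  grip_force: 60

```text
time_s: 23.68
position: [0.5206, 0.2509, 0.1125]
tcp_rot: [-0.001, 0.769, -0.64, 0.0]
force: [-0.7, 0.6, 6.7]
width: 0.0153
```

```bash
python3 look.py w18.png; python3 go.py .520 .2507 .26
```

```text
t 23.7333 pos [0.521 0.251 0.113] q [ 0.788  0.304 -0.363  0.    -0.901 -0.606] psi -1.3884136002484242 d [ -0.      0.035 -14.748] n>= 3.5970340562964505 d/8 [-0.     0.004 -1.843] F [-0.441  0.469  5.857] w 0.015435734952605095
```

View pics/w18.png

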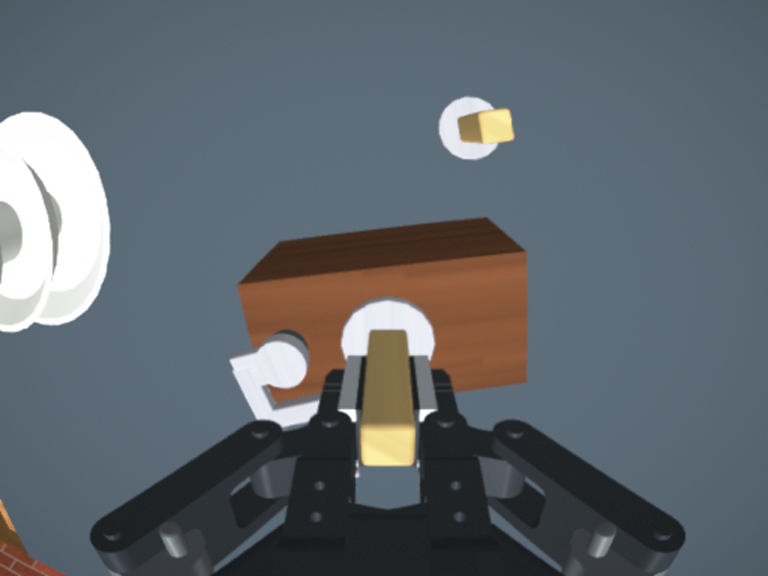

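Rod gripped (15.4 mm). Lifting it straight out.

Call:
arm_command:
  dp:
    - [0,0,-1]
    - [0,0,-2]
    - [0,0,-2]
    - [0,0,-2]
    - [0,0,-2]
    - [0,0,-2]
    - [0,0,-2]
    - [0,0,-1]
  turn: [0,0,0,0,0,0,0,0]

```text
time_s: 24.4
position: [0.5204, 0.2505, 0.2544]
tcp_rot: [-0.001, 0.768, -0.64, 0.0]
force: [0.4, 0.7, -0.6]
width: 0.0153
```

```bash
python3 look.py w19.png; python3 go.py .5615 -.018 .25;python3 - <<'E'
from h import *
snap('side','sd3.png',(150,60,300,260),3)
E
```

```text
t 24.45 pos [0.521 0.251 0.255] q [ 0.787  0.182 -0.174  0.001 -1.209 -0.606] psi -1.3885719415070128 d [27.17   0.883  0.483] n>= 6.6314223766012965 d/8 [3.396 0.11  0.06 ] F [1.589 0.389 0.568] w 0.015277349774863254
```

View pics/sd3.png

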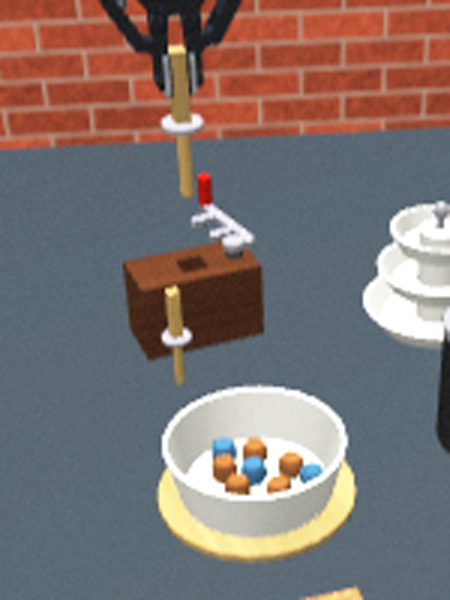

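View pics/w19.png

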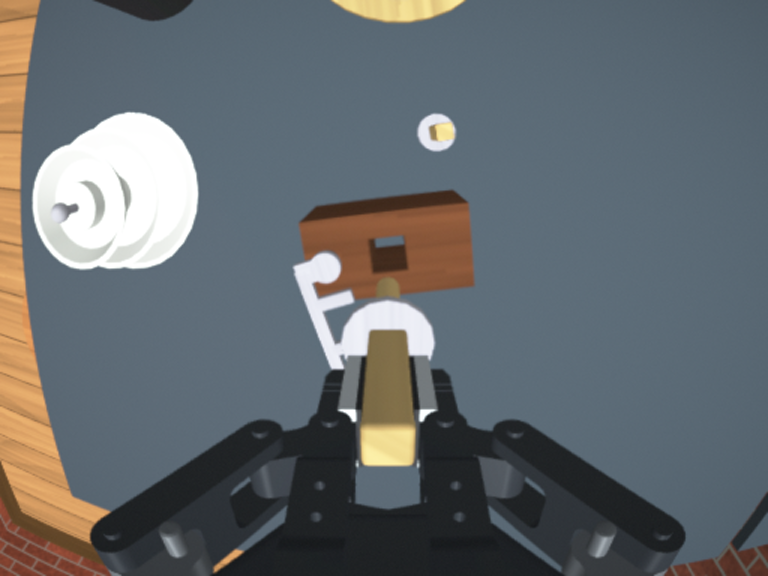

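Rod is out and hangs straight; the well is visible. Moving to the bowl, above the bead-free area on the robot's side.

```bash
python3 go.py .5165 -.028 .25
```

```text
t 24.5 pos [0.521 0.251 0.253] q [ 0.788  0.184 -0.177  0.    -1.207 -0.606] psi -1.3887391338490225 d [27.344  5.442  0.272] n>= 6.800418455055206 d/8 [3.418 0.68  0.034] F [ 0.473 -0.105 -1.225] w 0.015307759620297975
```

Call:
arm_command:
  dp:
    - [3.4,0.68,0]
    - [3.4,0.68,0]
    - [3.4,0.68,0]
    - [3.4,0.68,0]
    - [3.4,0.68,0]
    - [3.4,0.68,0]
    - [3.4,0.68,0]
    - [3.4,0.68,0]
  turn: [0,0,0,0,0,0,0,0]

```text
time_s: 25.17
position: [0.5144, -0.0286, 0.2499]
tcp_rot: [0.001, 0.768, -0.64, -0.001]
force: [2.0, 0.3, -0.7]
width: 0.015
```

Call:
arm_command:
  dp:
    - [0,0,2]
    - [0,0,2]
    - [0,0,1]
    - [0,0,0]
    - [0,0,0]
    - [0,0,0]
  turn: [0,0,0,0,0,0]

```text
time_s: 25.67
position: [0.5161, -0.0266, 0.2019]
tcp_rot: [-0.0, 0.769, -0.64, 0.0]
force: [0.5, 0.3, 0.6]
width: 0.0152
```

```bash
python3 look.py w20.png; python3 go.py .5165 -.028 .123;python3 - <<'E'
from h import *
snap('side','sd4.png',(170,120,320,260),4)
E
```

```text
t 25.7167 pos [ 0.516 -0.027  0.202] q [ 0.329  0.12  -0.376  0.    -1.073 -0.146] psi -1.387824518666064 d [0.15  0.015 7.914] n>= 1.930582501007125 d/8 [0.019 0.002 0.989] F [-0.113  0.705  0.302] w 0.015319138348858329
```

View pics/sd4.png

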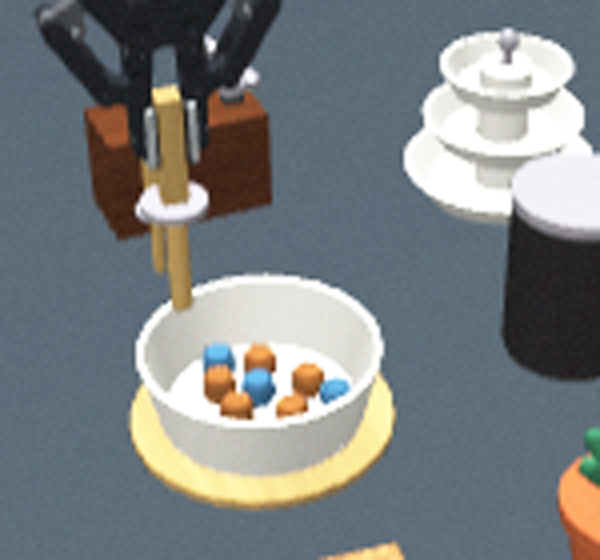

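View pics/w20.png

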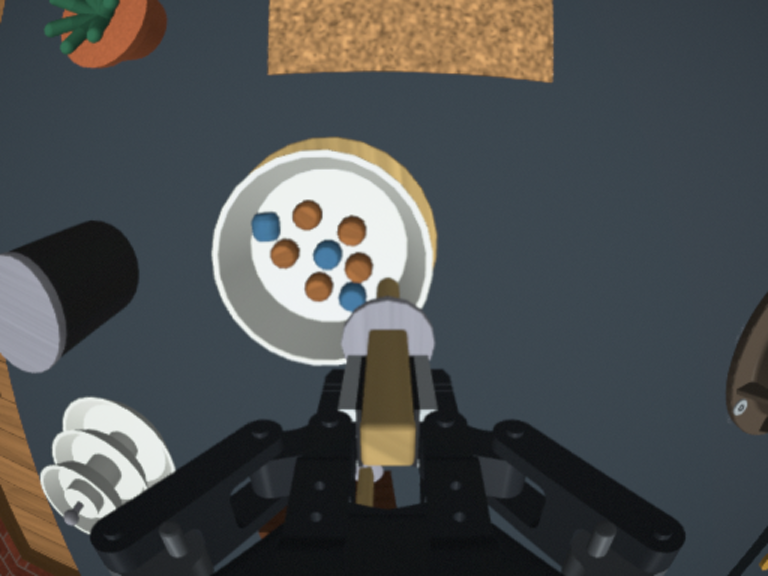

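Run:
```python
from h import *
np.set_printoptions(precision=4,suppress=True)
c=eyes.get_calibration('wrist')
f=lambda p,z:atz(c,(p[0]/1.5,p[1]/1.5),z,True)[:2]
C=np.array([.5615,-.018])
R2=np.array([f(p,.06) for p in [(213,252),(434,258),(322,150),(323,364),(245,178),(405,183)]])
A=np.c_[2*R2,np.ones(len(R2))];s=np.linalg.lstsq(A,(R2**2).sum(1),rcond=None)[0];print('rim',s[:2],np.sqrt(s[2]+s[0]**2+s[1]**2))
F2=np.array([f(p,.014) for p in [(250,245),(407,245),(329,169),(329,322)]])
print('floor',F2.mean(0))
for p in [(266,226),(307,214),(351,231),(285,253),(327,254),(358,268),(318,287),(352,297)]:
    q=f(p,.032)-C;print(q*1000,np.hypot(*q)*1000,np.degrees(np.arctan2(q[1],q[0])))
```

```text
rim [ 0.5613 -0.0196] 0.07640155185529243
floor [ 0.5624 -0.0196]
[ 46.6872 -14.0984] 48.769472623875984 -16.803075399556175
[ 17.6001 -27.832 ] 32.92998450953862 -57.69197430206824
[-15.7    -20.9805] 26.204369171212125 -126.80796239388651
[29.9531  3.7663] 30.188927116157682 7.166803328275294
[-1.1476 -0.9701] 1.5027164375575786 -139.79087501968573
[-25.2455   5.4567] 25.828492454879438 167.80330788731564
[ 1.9223 25.5363] 25.608595162853707 85.69497056147918
[-24.5011  28.6811] 37.721453391693494 130.50591689149388
```

Beads mapped; the insertion point at (-45,-11) mm from the bowl's centre is clear by about 25 mm. Inserting the tip.

Call:
arm_command:
  dp:
    - [0.25,0,1]
    - [0,0,1.5]
    - [0,0,1.5]
    - [0,0,1.5]
    - [0,0,1.2]
    - [0,0,0.7]
    - [0,0,0.5]
    - [0,0,0]
  turn: [0,0,0,0,0,0,0,0]

```text
time_s: 26.43
position: [0.5157, -0.0295, 0.1214]
tcp_rot: [0.0, 0.768, -0.64, -0.0]
force: [-0.5, -0.3, -0.4]
width: 0.015
```

```bash
cat > circ.py <<'E'
from h import *
np.set_printoptions(precision=3,suppress=True)
C=np.array([.5615,-.0188])
s=sensors.state();M=R(s['tcp_rot'])[:2,:2];p=M.T@(np.array(s['position'][:2])-C)*100
print('pos',s['position'],'R',np.hypot(*p),'phi',np.degrees(np.arctan2(p[1],p[0])),'F',s['force'],s['time_s'],s['width'])
E
cat > spir.py <<'E'
from circ import *
r0=np.hypot(*p);f0=np.arctan2(p[1],p[0]);n=8
q=[p]+[ (r0+(float(sys.argv[1])-r0)*(k+1)/n)*np.array([np.cos(f0+np.radians(22.5)*(k+1)),np.sin(f0+np.radians(22.5)*(k+1))]) for k in range(n)]
print(np.diff(q,axis=0).round(2).tolist())
E
python3 spir.py 2.7
```

```text
pos [ 0.516 -0.03   0.121] R 4.700715780961018 phi 87.25340012637551 F [-0.463 -0.279 -0.382] 26.4333 0.014987917837713983
[[-1.73, -0.51], [-1.32, -1.08], [-0.75, -1.42], [-0.12, -1.51], [0.45, -1.34], [0.88, -0.99], [1.11, -0.52], [1.13, -0.03]]
```

Call:
arm_command:
  dp:
    - [-1.73,-0.51,0]
    - [-1.32,-1.08,0]
    - [-0.75,-1.42,0]
    - [-0.12,-1.51,0]
    - [0.45,-1.34,0]
    - [0.88,-0.99,0]
    - [1.11,-0.52,0]
    - [1.13,-0.03,0]
  turn: [0,0,0,0,0,0,0,0]

```text
time_s: 27.1
position: [0.5898, -0.013, 0.1224]
tcp_rot: [-0.0, 0.769, -0.64, 0.0]
force: [-0.2, -0.1, -1.3]
width: 0.0152
```

```bash
python3 spir.py 2.7;python3 - <<'E'
from h import *
snap('side','sd5.png',(170,120,320,260),4)
E
```

```text
pos [ 0.59  -0.013  0.122] R 2.884078714514843 phi -91.12032764464115 F [-0.188 -0.07  -1.256] 27.1 0.015164194683734493
[[1.1, 0.22], [0.92, 0.62], [0.61, 0.92], [0.21, 1.07], [-0.21, 1.06], [-0.6, 0.89], [-0.89, 0.59], [-1.04, 0.2]]
```

View pics/sd5.png

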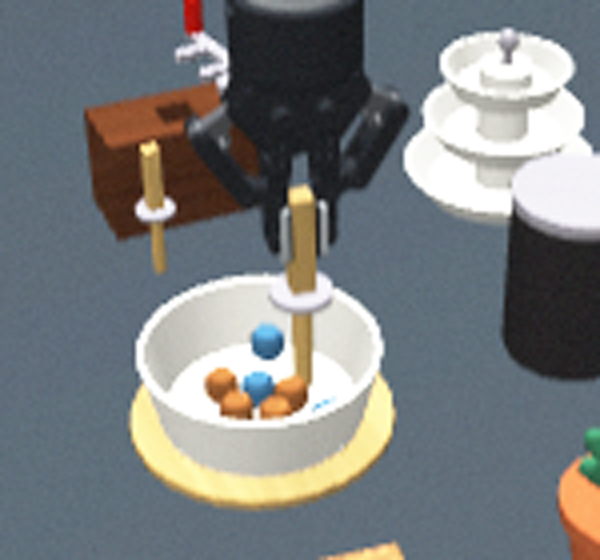

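Run:
```python
from h import *
snap('scene','sc6.png',(220,150,340,260),5)
snap('side','sd6.png',(170,120,320,260),4)
```

```text
(no output)
```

View pics/sd6.png

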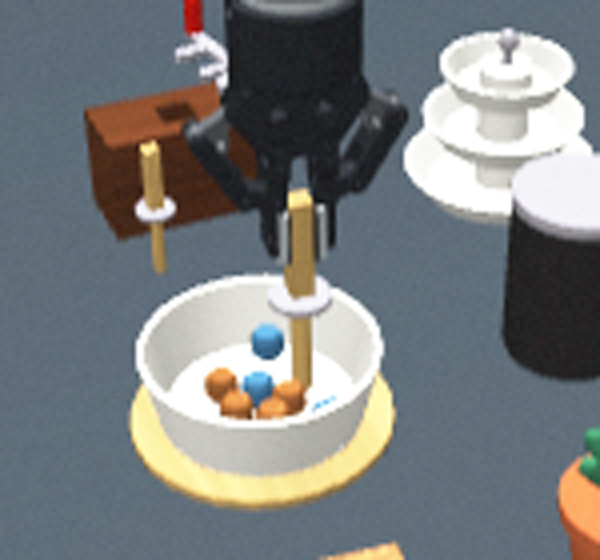

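View pics/sc6.png

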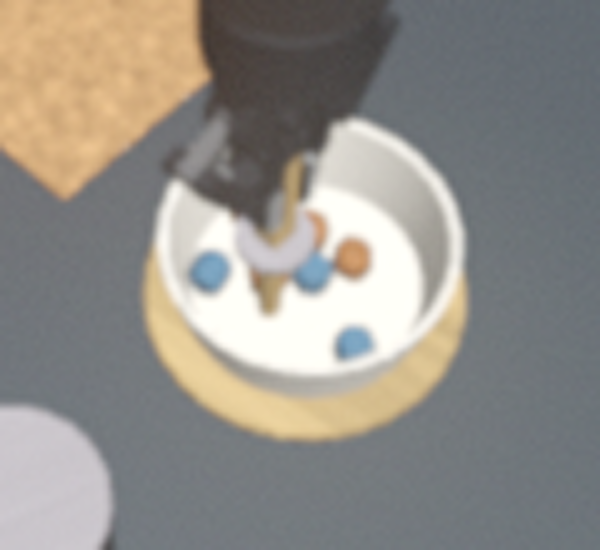

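The beads are lying calmly on the floor and none has climbed. Continuing the circles.

Call:
arm_command:
  dp:
    - [1.1,0.22,0]
    - [0.92,0.62,0]
    - [0.61,0.92,0]
    - [0.21,1.07,0]
    - [-0.21,1.06,0]
    - [-0.6,0.89,0]
    - [-0.89,0.59,0]
    - [-1.04,0.2,0]
  turn: [0,0,0,0,0,0,0,0]

```text
time_s: 27.92
position: [0.5321, -0.0231, 0.1226]
tcp_rot: [-0.0, 0.768, -0.64, -0.0]
force: [-0.8, 0.7, -1.1]
width: 0.0154
```

```bash
python3 spir.py 2.7;python3 - <<'E'
from h import *
snap('side','sd7.png',(170,120,320,260),4)
E
```

```text
pos [ 0.532 -0.023  0.123] R 2.9691941481534707 phi 92.07774090007912 F [-0.758  0.707 -1.064] 27.9167 0.015441983158240554
[[-1.11, -0.3], [-0.9, -0.69], [-0.56, -0.98], [-0.14, -1.1], [0.29, -1.06], [0.66, -0.86], [0.93, -0.54], [1.05, -0.14]]
```

View pics/sd7.png

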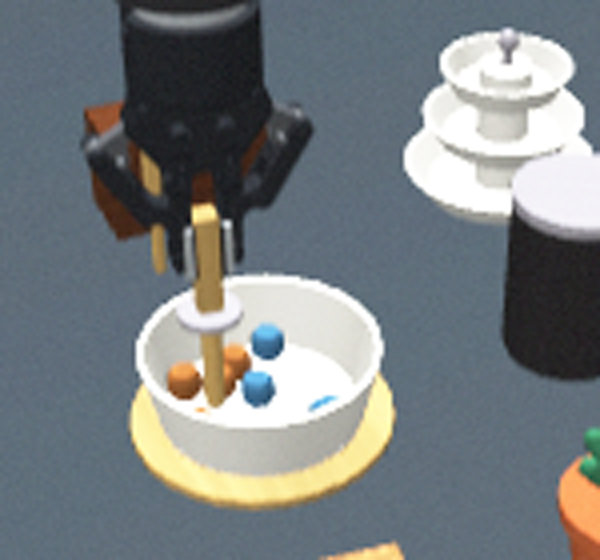

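Revolution 1 is done (phi 87 → 92°). Continuing.

Call:
arm_command:
  dp:
    - [-1.11,-0.3,0]
    - [-0.9,-0.69,0]
    - [-0.56,-0.98,0]
    - [-0.14,-1.1,0]
    - [0.29,-1.06,0]
    - [0.66,-0.86,0]
    - [0.93,-0.54,0]
    - [1.05,-0.14,0]
  turn: [0,0,0,0,0,0,0,0]

```text
time_s: 28.63
position: [0.5911, -0.0166, 0.1218]
tcp_rot: [0.0, 0.768, -0.64, -0.0]
force: [0.4, -0.3, -1.1]
width: 0.0152
```

```bash
python3 spir.py 2.7
```

```text
pos [ 0.591 -0.017  0.122] R 2.968191235092559 phi -83.84630000235413 F [ 0.378 -0.302 -1.12 ] 28.6333 0.015249846554501702
[[1.09, 0.38], [0.85, 0.76], [0.49, 1.01], [0.07, 1.11], [-0.36, 1.04], [-0.72, 0.81], [-0.97, 0.47], [-1.06, 0.06]]
```

Call:
arm_command:
  dp:
    - [1.09,0.38,0]
    - [0.85,0.76,0]
    - [0.49,1.01,0]
    - [0.07,1.11,0]
    - [-0.36,1.04,0]
    - [-0.72,0.81,0]
    - [-0.97,0.47,0]
    - [-1.06,0.06,0]
  turn: [0,0,0,0,0,0,0,0]

```text
time_s: 29.3
position: [0.5319, -0.0189, 0.1228]
tcp_rot: [-0.0, 0.768, -0.64, 0.0]
force: [-0.7, 0.1, -1.1]
width: 0.0149
```

```bash
python3 spir.py 2.7;python3 - <<'E'
from h import *
snap('side','sd8.png',(170,120,320,260),4)
E
```

```text
pos [ 0.532 -0.019  0.123] R 2.9605295903541533 phi 100.29685199762119 F [-0.686  0.077 -1.118] 29.3 0.014859807814324682
[[-1.06, -0.45], [-0.79, -0.81], [-0.42, -1.04], [0.01, -1.11], [0.43, -1.01], [0.78, -0.76], [1.0, -0.4], [1.06, 0.01]]
```

View pics/sd8.png

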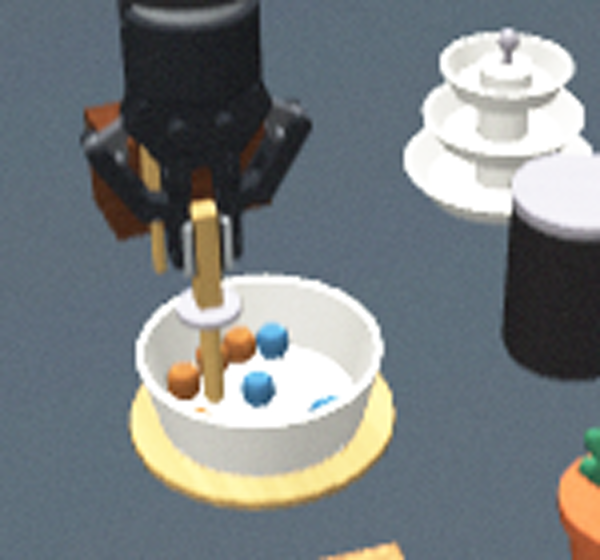

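Call:
arm_command:
  dp:
    - [-1.06,-0.45,0]
    - [-0.79,-0.81,0]
    - [-0.42,-1.04,0]
    - [0.01,-1.11,0]
    - [0.43,-1.01,0]
    - [0.78,-0.76,0]
    - [1.0,-0.4,0]
    - [1.06,0.01,0]
  turn: [0,0,0,0,0,0,0,0]

```text
time_s: 30.02
position: [0.5909, -0.0209, 0.1217]
tcp_rot: [0.0, 0.768, -0.64, -0.0]
force: [-0.9, -0.2, -0.2]
width: 0.0151
```

```bash
python3 spir.py 2.8
```

```text
pos [ 0.591 -0.021  0.122] R 2.9503933692078452 phi -75.4711610316787 F [-0.874 -0.248 -0.169] 30.0167 0.015116737983265011
[[1.03, 0.52], [0.75, 0.86], [0.36, 1.08], [-0.08, 1.12], [-0.5, 1.0], [-0.84, 0.73], [-1.05, 0.35], [-1.09, -0.08]]
```

Call:
arm_command:
  dp:
    - [1.03,0.52,0]
    - [0.75,0.86,0]
    - [0.36,1.08,0]
    - [-0.08,1.12,0]
    - [-0.5,1.0,0]
    - [-0.84,0.73,0]
    - [-1.05,0.35,0]
    - [-1.09,-0.08,0]
  turn: [0,0,0,0,0,0,0,0]

```text
time_s: 30.68
position: [0.5312, -0.0146, 0.1228]
tcp_rot: [-0.0, 0.769, -0.64, 0.0]
force: [0.6, -0.7, -0.6]
width: 0.0156
```

```bash
python3 spir.py 2.8
```

```text
pos [ 0.531 -0.015  0.123] R 3.055659882590635 phi 108.27733381362341 F [ 0.554 -0.679 -0.616] 30.6833 0.01564638863039304
[[-1.02, -0.61], [-0.7, -0.94], [-0.28, -1.13], [0.17, -1.14], [0.59, -0.97], [0.91, -0.67], [1.08, -0.27], [1.09, 0.17]]
```

Call:
arm_command:
  dp:
    - [-1.02,-0.61,0]
    - [-0.7,-0.94,0]
    - [-0.28,-1.13,0]
    - [0.17,-1.14,0]
    - [0.59,-0.97,0]
    - [0.91,-0.67,0]
    - [1.08,-0.27,0]
    - [1.09,0.17,0]
  turn: [0,0,0,0,0,0,0,0]

```text
time_s: 31.35
position: [0.5914, -0.025, 0.1217]
tcp_rot: [0.0, 0.768, -0.64, -0.0]
force: [1.0, -0.3, -0.9]
width: 0.0154
```

```bash
python3 spir.py 2.8
```

```text
pos [ 0.591 -0.025  0.122] R 3.0491772660271783 phi -67.8211742337454 F [ 1.05  -0.344 -0.919] 31.35 0.015432101037436165
[[0.97, 0.68], [0.63, 0.99], [0.2, 1.14], [-0.25, 1.12], [-0.65, 0.93], [-0.95, 0.6], [-1.09, 0.19], [-1.07, -0.24]]
```

Call:
arm_command:
  dp:
    - [0.97,0.68,0]
    - [0.63,0.99,0]
    - [0.2,1.14,0]
    - [-0.25,1.12,0]
    - [-0.65,0.93,0]
    - [-0.95,0.6,0]
    - [-1.09,0.19,0]
    - [-1.07,-0.24,0]
  turn: [0,0,0,0,0,0,0,0]

```text
time_s: 32.02
position: [0.5323, -0.0105, 0.1228]
tcp_rot: [-0.0, 0.769, -0.64, 0.0]
force: [0.8, 0.4, -1.0]
width: 0.015
```

```bash
python3 spir.py 2.8;python3 - <<'E'
from h import *
snap('side','sd9.png',(170,120,320,260),4)
E
python3 look.py w21.png
```

```text
pos [ 0.532 -0.01   0.123] R 3.038630543869796 phi 116.37468545437767 F [ 0.751  0.353 -1.007] 32.0167 0.014981283244246293
[[-0.92, -0.74], [-0.56, -1.03], [-0.12, -1.15], [0.33, -1.1], [0.71, -0.88], [0.99, -0.53], [1.1, -0.11], [1.05, 0.31]]
```

View pics/sd9.png

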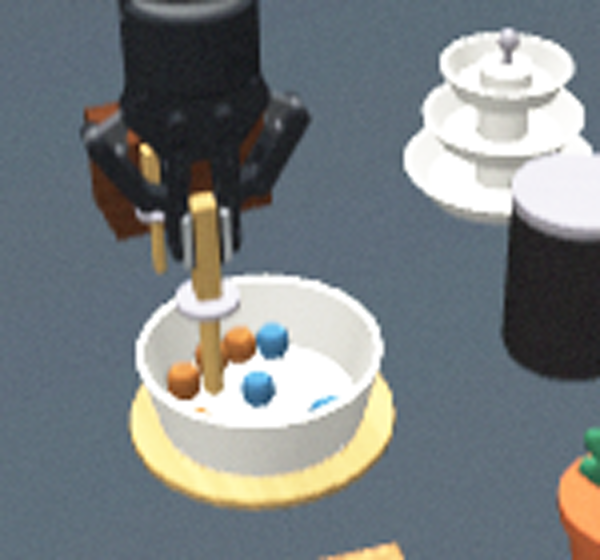

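View pics/w21.png

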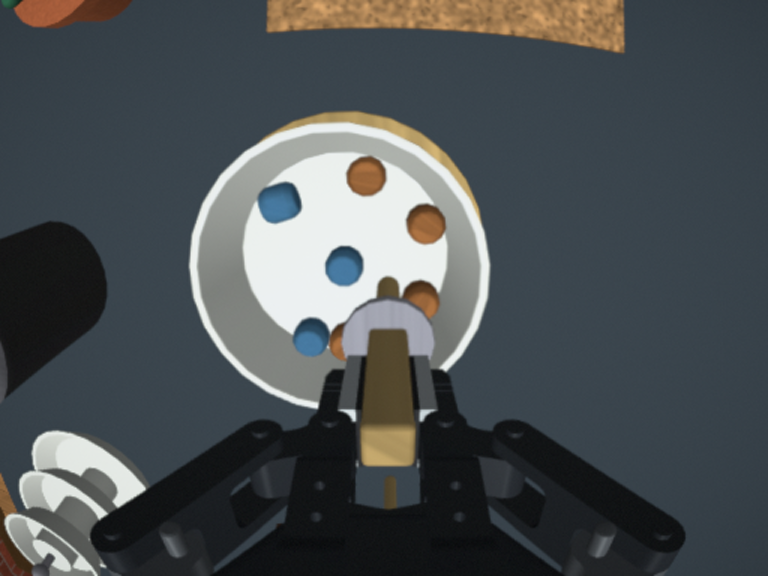

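Four full turns done at about 29 mm radius; the visible beads (3 blue, 4 brown, one hidden by the gripper) are in the bowl. Lifting the rod and returning to the stand.

Call:
arm_command:
  dp:
    - [0.3,-0.5,-0.5]
    - [0,0,-1.5]
    - [0,0,-2]
    - [0,0,-2.5]
    - [0,0,-2.5]
    - [0,0,-2.5]
    - [0,0,-1.5]
    - [0,0,0]
  turn: [0,0,0,0,0,0,0,0]

```text
time_s: 32.78
position: [0.5413, -0.0138, 0.2566]
tcp_rot: [-0.002, 0.769, -0.64, 0.002]
force: [0.2, 0.1, -0.2]
width: 0.0155
```

```bash
python3 go.py .5204 .2507 .25;python3 - <<'E'
from h import *
snap('side','sd10.png',(170,120,320,260),4)
snap('scene','sc10.png',(220,150,340,260),5)
E
```

```text
t 32.7833 pos [ 0.541 -0.014  0.257] q [ 0.338  0.118 -0.249  0.002 -1.197 -0.156] psi -1.3881658934004972 d [-26.386  -2.748   0.666] n>= 6.472398882724059 d/8 [-3.298 -0.343  0.083] F [ 0.159  0.053 -0.175] w 0.015532591296376902
```

View pics/sc10.png

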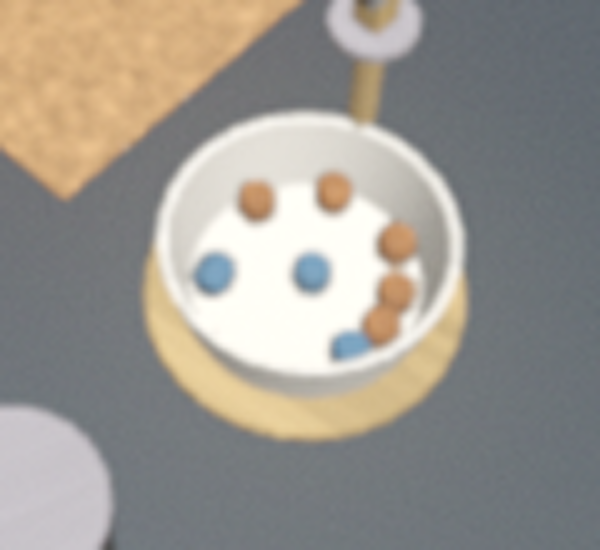

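All 8 beads (5 brown, 3 blue) are visible in the bowl. Back to the stand.

Call:
arm_command:
  dp:
    - [-3.3,-0.35,0]
    - [-3.3,-0.35,0]
    - [-3.3,-0.35,0]
    - [-3.3,-0.35,0]
    - [-3.3,-0.35,0]
    - [-3.3,-0.35,0]
    - [-3.3,-0.35,0]
    - [-3.3,-0.35,0]
  turn: [0,0,0,0,0,0,0,0]

```text
time_s: 33.55
position: [0.5178, 0.2522, 0.2509]
tcp_rot: [0.001, 0.768, -0.64, -0.0]
force: [0.4, 0.5, -0.5]
width: 0.0151
```

Call:
arm_command:
  dp:
    - [0,0,0]
    - [0,0,0]
    - [0,0,0]
    - [0,0,0]
  turn: [0,0,0,0]

```text
time_s: 33.88
position: [0.5183, 0.2499, 0.2516]
tcp_rot: [0.001, 0.768, -0.64, -0.0]
force: [0.3, -0.1, -0.3]
width: 0.0152
```

```bash
python3 go.py .5204 .2507 .21; python3 look.py w22.png;python3 - <<'E'
from h import *
snap('side','sd11.png',(170,60,280,180),5)
E
```

```text
t 33.8833 pos [0.518 0.25  0.252] q [ 0.789  0.184 -0.181 -0.    -1.208 -0.608] psi -1.3893435459845127 d [-0.039 -0.225  4.157] n>= 1.0155035550688605 d/8 [-0.005 -0.028  0.52 ] F [ 0.296 -0.092 -0.349] w 0.015167328380253175
```

View pics/w22.png

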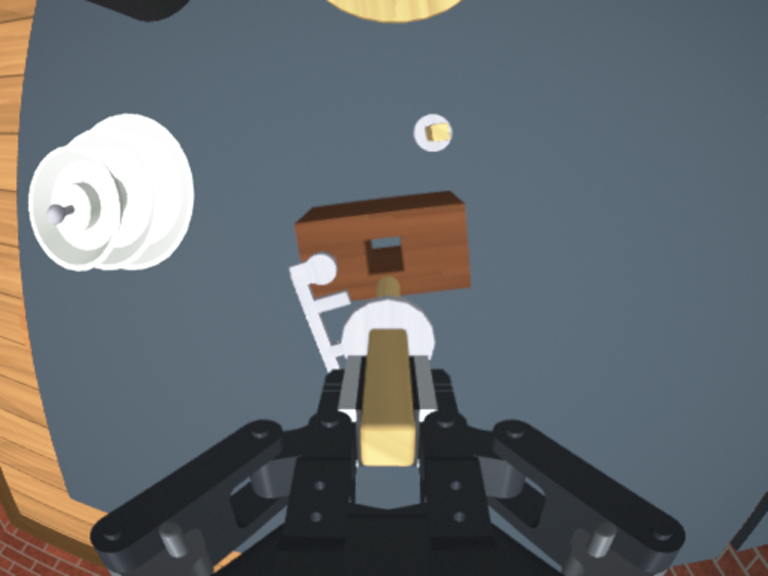

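View pics/sd11.png

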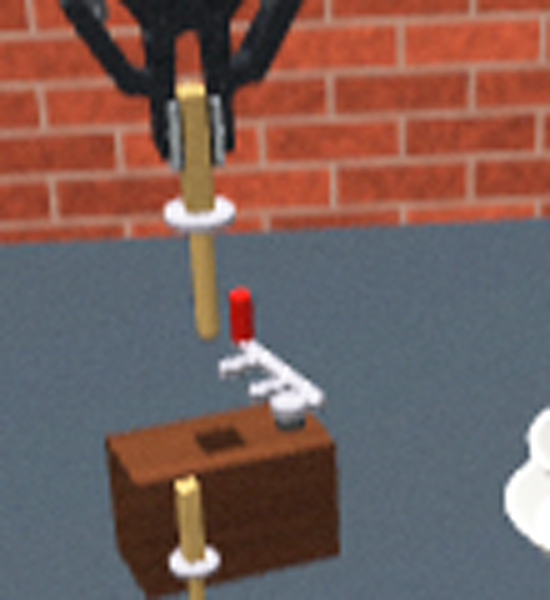

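The rod's pose in the hand is unchanged and its lateral offset is 2 mm; correcting and lowering.

Call:
arm_command:
  dp:
    - [-0.05,-0.22,1]
    - [0,0,1.5]
    - [0,0,1.5]
    - [0,0,1.5]
    - [0,0,1.5]
    - [0,0,1.5]
    - [0,0,1.5]
    - [0,0,0]
  turn: [0,0,0,0,0,0,0,0]

```text
time_s: 34.65
position: [0.519, 0.2499, 0.1487]
tcp_rot: [0.002, 0.768, -0.641, -0.001]
force: [-0.1, -0.3, -1.3]
width: 0.0151
```

```bash
python3 go.py .5204 .2507 .1125
```

```text
t 34.65 pos [0.519 0.25  0.149] q [ 0.788  0.268 -0.319 -0.001 -0.989 -0.606] psi -1.3903022757099968 d [-0.061 -0.173  3.621] n>= 0.8843600297932034 d/8 [-0.008 -0.022  0.453] F [-0.071 -0.262 -1.251] w 0.015135363207567407
```

Call:
arm_command:
  dp:
    - [0,-0.1,0.8]
    - [0,0,0.8]
    - [0,0,0.8]
    - [0,0,0.5]
    - [0,0,0.3]
    - [0,0,0.2]
    - [0,0,0]
    - [0,0,0]
  turn: [0,0,0,0,0,0,0,0]

```text
time_s: 35.32
position: [0.5216, 0.252, 0.1185]
tcp_rot: [-0.0, 0.768, -0.64, 0.0]
force: [-0.8, -1.0, -0.9]
width: 0.0153
```

```bash
python3 go.py .5204 .2507 .1125
python3 - <<'E'
from h import *
snap('side','sd12.png',(170,80,280,200),5)
E
```

```text
t 35.3167 pos [0.522 0.252 0.119] q [ 0.788  0.301 -0.352  0.    -0.918 -0.606] psi -1.3886675637790822 d [0.105 0.142 0.603] n>= 0.1531493306526682 d/8 [0.013 0.018 0.075] F [-0.84  -0.985 -0.918] w 0.015251585592771955
```

View pics/sd12.png

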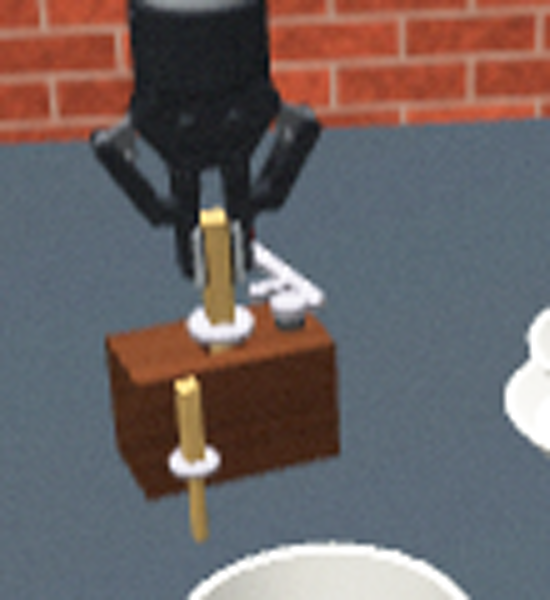

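The shaft is in the well with the collar about 6 mm above the block. Lowering slowly the rest of the way.

Call:
arm_command:
  dp:
    - [0.1,0.15,0.1]
    - [0,0,0.1]
    - [0,0,0.1]
    - [0,0,0.1]
    - [0,0,0.1]
    - [0,0,0.1]
    - [0,0,0]
    - [0,0,0]
  turn: [0,0,0,0,0,0,0,0]

```text
time_s: 36.03
position: [0.5203, 0.2506, 0.1126]
tcp_rot: [-0.0, 0.768, -0.64, 0.0]
force: [-1.2, -1.7, 2.8]
width: 0.0155
```

```bash
python3 go.py .5204 .2507 .1125
python3 - <<'E'
from h import *
snap('side','sd13.png',(170,80,280,200),5)
E
```

```text
t 36.0333 pos [0.52  0.251 0.113] q [ 0.788  0.305 -0.363  0.    -0.903 -0.606] psi -1.3886709683541938 d [-0.01  -0.008  0.01 ] n>= 0.004082282560184237 d/8 [-0.001 -0.001  0.001] F [-1.169 -1.695  2.842] w 0.015462082452250073
```

View pics/sd13.png

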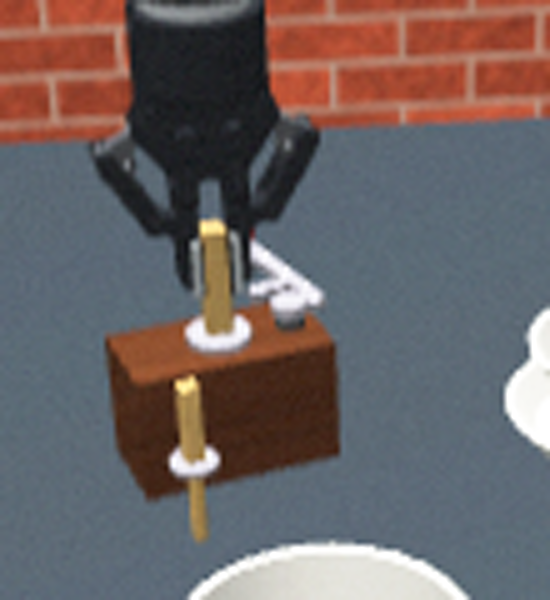

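Call:
arm_command:
  dp:
    - [0,0,0.1]
    - [0,0,0.05]
    - [0,0,0]
    - [0,0,0]
  turn: [0,0,0,0]

```text
time_s: 36.42
position: [0.5205, 0.2506, 0.1125]
tcp_rot: [-0.001, 0.769, -0.64, 0.0]
force: [-5.2, -2.8, 14.5]
width: 0.015
```

Call:
arm_command:
  dp:
    - [0,0,0]
    - [0,0,0]
    - [0,0,0]
    - [0,0,0]
    - [0,0,-1]
    - [0,0,-2]
    - [0,0,-3]
    - [0,0,-3]
  turn: [0,0,0,0,0,0,0,0]
  hand: 45

```text
time_s: 37.08
position: [0.5198, 0.2502, 0.2018]
tcp_rot: [0.001, 0.768, -0.64, -0.0]
force: [0.3, 0.0, 0.5]
width: 0.0389
```

```bash
python3 go.py .540 .347 .20; python3 look.py w23.png;python3 - <<'E'
from h import *
snap('side','sd14.png',(170,80,280,200),5)
E
```

```text
t 37.0833 pos [0.52  0.25  0.202] q [ 0.788  0.221 -0.251  0.    -1.101 -0.606] psi -1.388726211800302 d [-9.157 -3.741  0.158] n>= 2.4129004336530584 d/8 [-1.145 -0.468  0.02 ] F [0.336 0.046 0.499] w 0.038926703376774646
```

View pics/w23.png

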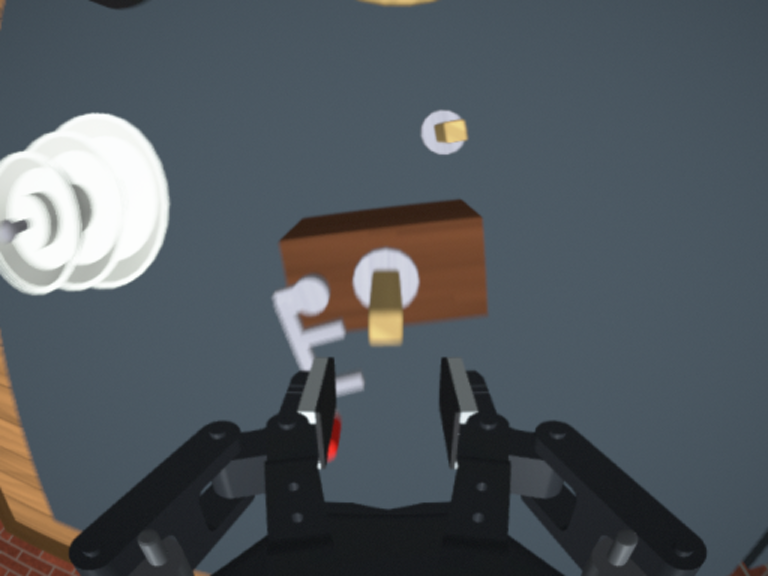

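View pics/sd14.png

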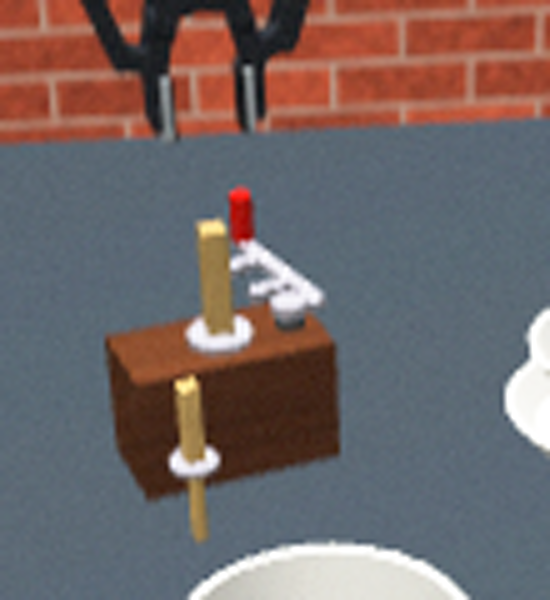

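Rod is upright with its collar flat on the block. Now back to the knob.

Call:
arm_command:
  dp:
    - [-2.3,-0.95,0]
    - [-2.3,-0.95,0]
    - [-2.3,-0.95,0]
    - [-2.3,-0.95,0.5]
    - [0,0,2]
    - [0,0,1]
    - [0,0,0]
    - [0,0,0]
  turn: [0,0,0,0,0,0,0,0]

```text
time_s: 37.85
position: [0.5406, 0.3471, 0.1654]
tcp_rot: [0.001, 0.768, -0.64, 0.0]
force: [-0.0, -0.2, -0.1]
width: 0.0386
```

```bash
python3 go.py .540 .348 .104; python3 look.py w24.png
```

```text
t 37.85 pos [0.541 0.347 0.165] q [ 0.874  0.353 -0.152  0.    -1.067 -0.692] psi -1.388984996399517 d [-0.111  0.028  6.139] n>= 1.497621289222141 d/8 [-0.014  0.004  0.767] F [-0.014 -0.204 -0.079] w 0.03860163076437007
```

View pics/w24.png

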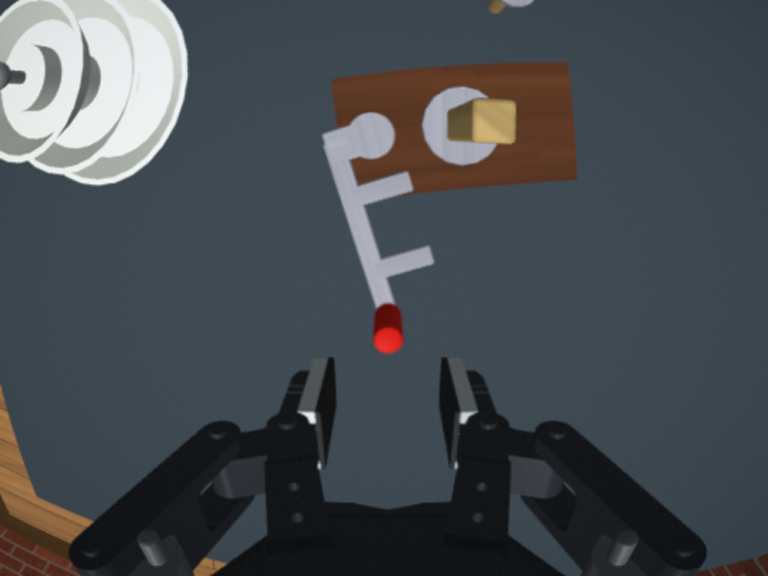

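Call:
arm_command:
  dp:
    - [0,0,1.5]
    - [0,0,1.5]
    - [0,0,1.5]
    - [0,0,1.1]
    - [0,0,0.5]
    - [0,0,0]
    - [0,0,0]
  turn: [-0.1,0,0,0,0,0,0]

```text
time_s: 38.48
position: [0.5413, 0.348, 0.1055]
tcp_rot: [-0.0, 0.799, -0.601, 0.0]
force: [-0.8, 0.2, 0.6]
width: 0.0385
```

Call:
arm_command:
  dp:
    - [0,0,0]
    - [0,0,0]
    - [0,0,0]
    - [0,0,0]
    - [0,0,0]
    - [0,0,0]
  turn: [0,0,0,0,0,0]
  hand: 0
  grip_force: 25

```text
time_s: 38.98
position: [0.5404, 0.3481, 0.1058]
tcp_rot: [-0.0, 0.8, -0.601, -0.0]
force: [-5.9, 0.5, 5.8]
width: 0.0129
```

```bash
cat > arc.py <<'E'
from h import *
np.set_printoptions(precision=3,suppress=True)
s=sensors.state();M=R(s['tcp_rot']);v=np.array(s['position'][:2])-[.5641,.2638]
print(s['position'],'r',np.hypot(*v),'ang',np.degrees(np.arctan2(v[1],v[0]))%360,'toolx+180',(np.degrees(np.arctan2(M[1,0],M[0,0]))+180)%360,'F',s['force'],'T',s['ft_torque'],'w',s['width'],s['time_s'])
E
python3 arc.py
```

```text
[0.54  0.348 0.106] r 0.0875591622336635 ang 105.69588545110473 toolx+180 106.16916372870506 F [-5.87   0.451  5.764] T [-0.158  1.938 -0.013] w 0.012948943423883206 38.9833
```

Call:
arm_command:
  dp:
    - [0.045,0.9,0]
    - [0.045,0.9,0]
    - [0.045,0.9,0]
    - [0.045,0.9,0]
    - [0.045,0.9,0]
    - [0.045,0.9,0]
    - [0.045,0.9,0]
  turn: [-0.1,-0.1,-0.1,-0.1,-0.1,-0.1,-0.1]

```text
time_s: 39.57
position: [0.4911, 0.3125, 0.1059]
tcp_rot: [-0.001, 0.958, -0.287, 0.0]
force: [-1.4, 1.6, 2.5]
width: 0.0129
```

```bash
python3 arc.py
```

```text
[0.491 0.313 0.106] r 0.08781076214746462 ang 146.28399202607372 toolx+180 146.58768499791594 F [-1.366  1.612  2.544] T [0.704 0.421 0.033] w 0.012919284249610304 39.5667
```

Call:
arm_command:
  dp:
    - [0.045,0.9,0]
    - [0.045,0.9,0]
    - [0.045,0.9,0]
    - [0.045,0.9,0]
    - [0.045,0.9,0]
    - [0,0,0]
  turn: [-0.1,-0.1,-0.1,-0.1,-0.1,0]

```text
time_s: 40.07
position: [0.4764, 0.2693, 0.1059]
tcp_rot: [-0.001, 0.999, -0.042, 0.001]
force: [-3.7, 2.0, 2.8]
width: 0.013
```

```bash
python3 arc.py; python3 look.py w25.png
```

```text
[0.476 0.269 0.106] r 0.08788575940111665 ang 176.43923161040527 toolx+180 175.17959965597555 F [-3.744  2.029  2.78 ] T [0.785 1.197 0.268] w 0.013037420578851038 40.0667
```

View pics/w25.png

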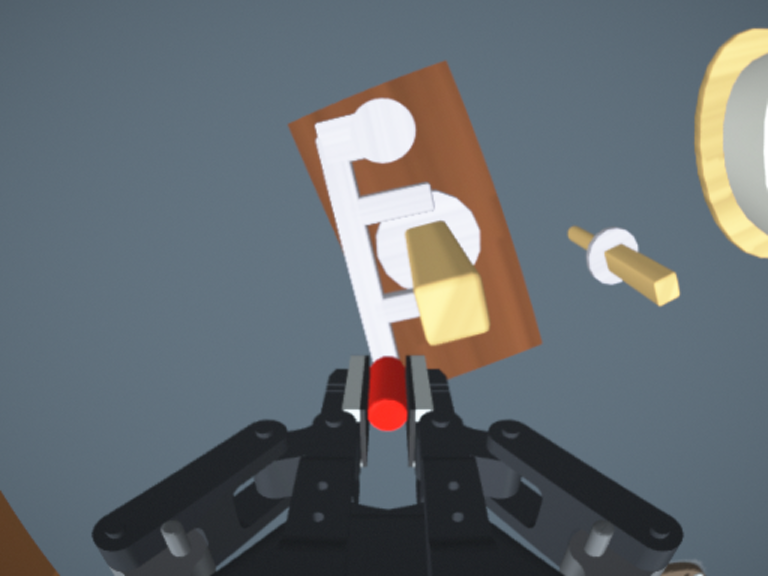

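The fork is coming round the handle without touching. Continuing in small steps until the stop is felt.

Call:
arm_command:
  dp:
    - [0.01,0.35,0]
    - [0.01,0.35,0]
    - [0,0,0]
  turn: [-0.04,-0.04,0]

```text
time_s: 40.37
position: [0.4762, 0.2631, 0.1058]
tcp_rot: [-0.001, 1.0, -0.005, 0.0]
force: [-4.1, 1.8, 6.2]
width: 0.013
```

Call:
arm_command:
  dp:
    - [0.01,0.35,0]
    - [0,0,0]
  turn: [-0.04,0]

```text
time_s: 40.53
position: [0.4763, 0.2596, 0.1058]
tcp_rot: [-0.0, 1.0, 0.015, 0.0]
force: [-5.1, 1.4, 6.9]
width: 0.0132
```

```bash
python3 arc.py
```

```text
[0.476 0.26  0.106] r 0.0878872437920858 ang 182.71852376866187 toolx+180 181.711201738118 F [-5.109  1.45   6.9  ] T [0.525 1.549 0.153] w 0.013213651202730296 40.5333
```

Already past the starting position (180°) with no stop felt, so the lever started slightly ajar. Continuing.

Call:
arm_command:
  dp:
    - [0.01,0.35,0]
    - [0,0,0]
  turn: [-0.04,0]

```text
time_s: 40.7
position: [0.4765, 0.2561, 0.1058]
tcp_rot: [-0.0, 0.999, 0.035, 0.0]
force: [-4.4, 1.1, 7.2]
width: 0.0131
```

Call:
arm_command:
  dp:
    - [0,0.3,0]
    - [0,0,0]
  turn: [-0.03,0]

```text
time_s: 40.87
position: [0.4767, 0.2548, 0.1058]
tcp_rot: [-0.002, 0.999, 0.049, 0.001]
force: [-7.0, 6.9, 5.0]
width: 0.013
```

```bash
python3 arc.py; python3 look.py w26.png
```

```text
[0.477 0.255 0.106] r 0.08784611143923668 ang 185.89189489581648 toolx+180 185.67270542628862 F [-7.049  6.85   5.033] T [2.591 2.559 0.095] w 0.013040419344087284 40.8667
```

View pics/w26.png

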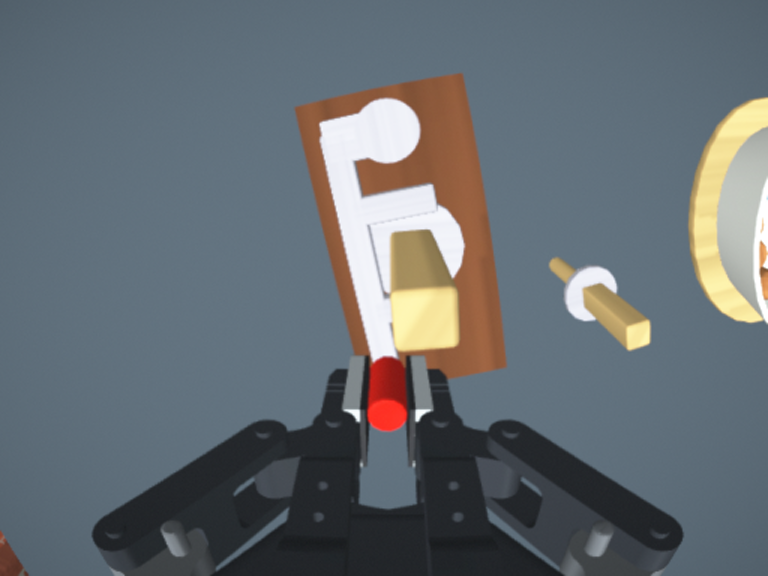

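Resistance now (6.9 N) and the bar lies parallel to the stand: that is the stop. One firm extra push to seat it, then release.

Call:
arm_command:
  dp:
    - [0,0.2,0]
    - [0,0.1,0]
    - [0,0,0]
  turn: [0,0,0]

```text
time_s: 41.17
position: [0.4769, 0.2544, 0.1059]
tcp_rot: [-0.004, 0.999, 0.049, 0.001]
force: [-12.4, 17.2, 4.6]
width: 0.0128
```

```bash
python3 arc.py
```

```text
[0.477 0.254 0.106] r 0.08774094262925024 ang 186.18152445142 toolx+180 185.59124636077823 F [-12.391  17.238   4.642] T [6.333 4.507 0.083] w 0.012752140549328923 41.1667
```

Call:
arm_command:
  dp:
    - [0,0,0]
    - [0,0,0]
    - [0,0,0]
    - [0,0,0]
    - [0,0,-1]
    - [0,0,-2]
    - [0,0,-3]
    - [0,0,-3]
  turn: [0,0,0,0,0,0,0,0]
  hand: 45

```text
time_s: 41.83
position: [0.4764, 0.2485, 0.1959]
tcp_rot: [0.001, 0.999, 0.05, -0.001]
force: [0.6, 1.5, 0.4]
width: 0.0383
```

Call:
arm_command:
  dp:
    - [-1,0,-3]
    - [-1,0,-3]
    - [-1,0,0]
    - [-1,0,0]
    - [0,0,0]
    - [0,0,0]
    - [0,0,0]
  turn: [0,0,0,0,0,0,0]

```text
time_s: 42.42
position: [0.4367, 0.245, 0.2541]
tcp_rot: [0.001, 0.999, 0.051, -0.0]
force: [0.1, 0.2, -0.3]
width: 0.0386
```

```bash
python3 arc.py; python3 look.py w27.png
python3 - <<'E'
from h import *
snap('scene','sc20.png',sc=1.5)
snap('side','sd20.png',sc=1.5)
crop('side_x' if 0 else 'sd20.png','sd20c.png',(170,110,280,250),4.2)
E
```

```text
[0.437 0.245 0.254] r 0.12874511997167937 ang 188.3844867629387 toolx+180 185.79640677907165 F [ 0.131  0.191 -0.262] T [-0.06  -0.008 -0.043] w 0.03857983327677606 42.4167
```

View pics/w27.png

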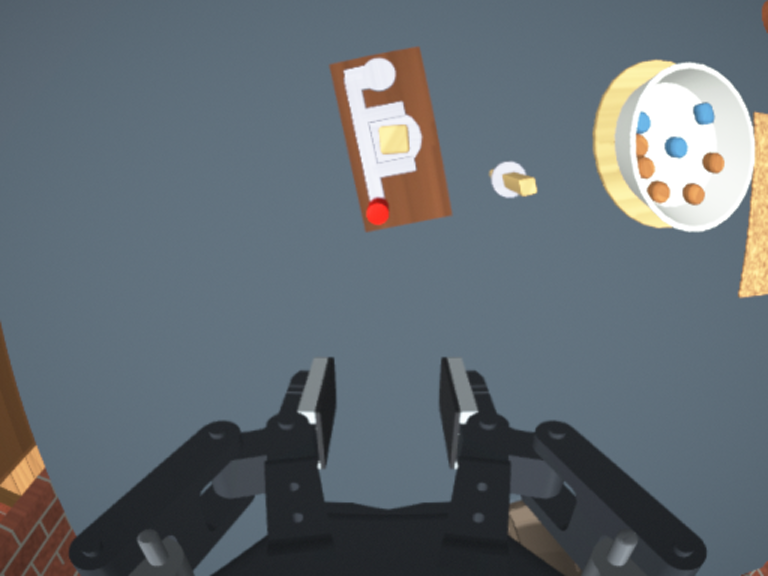

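View pics/sc20.png

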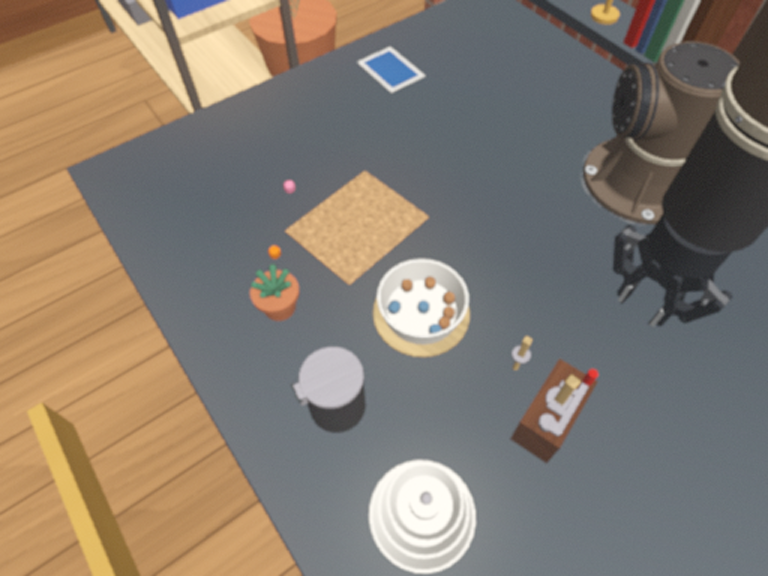

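View pics/sd20c.png

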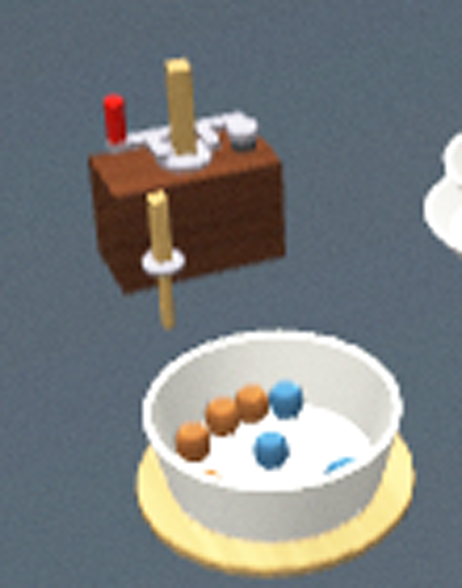

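Run:
```python
from h import *
c=eyes.get_calibration('wrist')
k=atz(c,(377/1.5,212/1.5),.128,True)[:2];v=k-[.5641,.2638];print(k,np.degrees(np.arctan2(v[1],v[0]))%360)
crop('w27.png','c27.png',(200,20,320,165),4.1)
```

```text
[0.47632254 0.25573709] 185.24824997526463
```

View pics/c27.png

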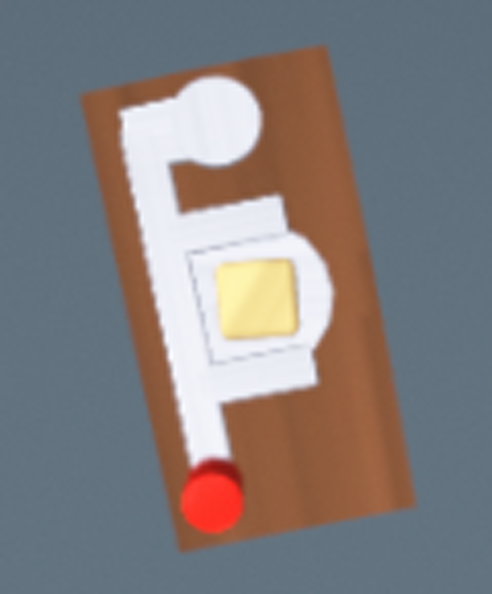

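The lever is parallel to the stand, with the image suggesting it is within about 1° of the stop reading. I'll nudge it once more from the +y side with shut fingers to be sure.

```bash
python3 go.py .4765 .300 .106
```

```text
t 42.5667 pos [0.437 0.245 0.254] q [ 0.904  0.055 -0.325  0.    -1.192  0.768] psi 0.10089242558616689 d [ 4.492 -5.07  14.797] n>= 3.9691843415346364 d/8 [ 0.561 -0.634  1.85 ] F [-0.337  0.761  0.277] w 0.0387527840198241
```

Call:
arm_command:
  dp:
    - [1.5,-1.7,0]
    - [1.5,-1.7,0]
    - [1.5,-1.7,0]
    - [0,0,3]
    - [0,0,3]
    - [0,0,3]
    - [0,0,3]
    - [0,0,2.6]
  turn: [0,0,0,0,0,0,0,0]
  hand: 0

```text
time_s: 43.23
position: [0.4762, 0.3, 0.1063]
tcp_rot: [0.001, 0.999, 0.05, -0.001]
force: [0.6, 0.5, -0.3]
width: -0.0001
```

Call:
arm_command:
  dp:
    - [0,0,0]
    - [0,0.4,0]
    - [0,0.4,0]
    - [0,0,0]
  turn: [0,0,0,0]

```text
time_s: 43.57
position: [0.4782, 0.2928, 0.1106]
tcp_rot: [-0.001, 0.999, 0.051, 0.001]
force: [0.5, -0.2, -0.3]
width: 0.0
```

```bash
python3 arc.py; python3 look.py w28.png
```

```text
[0.478 0.293 0.111] r 0.0906212667311651 ang 161.3528974596293 toolx+180 185.7895868916548 F [ 0.452 -0.246 -0.276] T [-0.028 -0.016  0.036] w 2.012504437983763e-05 43.5667
```

View pics/w28.png

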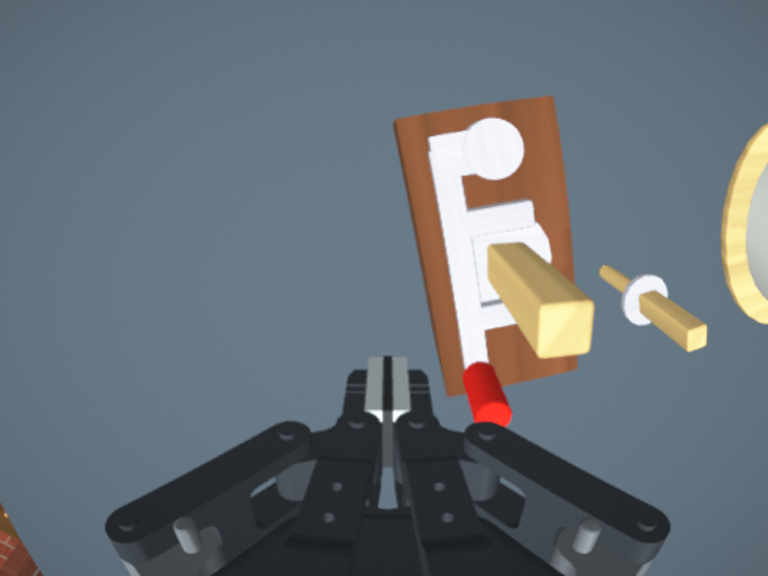

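Call:
arm_command:
  dp:
    - [0,0.4,0]
    - [0,0.4,0]
    - [0,0.4,0]
    - [0,0,0]
  turn: [0,0,0,0]

```text
time_s: 43.95
position: [0.4785, 0.28, 0.1092]
tcp_rot: [-0.0, 0.999, 0.05, 0.0]
force: [-0.1, -0.1, -0.4]
width: -0.0002
```

Call:
arm_command:
  dp:
    - [0,0.2,0]
    - [0,0.2,0]
    - [0,0,0]
  turn: [0,0,0]

```text
time_s: 44.2
position: [0.4789, 0.2764, 0.1088]
tcp_rot: [0.0, 0.999, 0.05, -0.0]
force: [0.2, 0.1, -0.4]
width: 0.0002
```

Call:
arm_command:
  dp:
    - [0,0.2,0]
    - [0,0.2,0]
    - [0,0,0]
  turn: [0,0,0]

```text
time_s: 44.45
position: [0.4795, 0.2751, 0.109]
tcp_rot: [-0.002, 0.999, 0.05, 0.001]
force: [-4.0, 9.3, -1.5]
width: -0.0001
```

Call:
arm_command:
  dp:
    - [0,0.2,0]
    - [0,0,0]
  turn: [0,0]

```text
time_s: 44.62
position: [0.4797, 0.2747, 0.1091]
tcp_rot: [-0.003, 0.999, 0.051, 0.001]
force: [-7.0, 15.3, -1.9]
width: 0.0001
```

Stiff against the stop (15 N, no motion). Retreating.

Call:
arm_command:
  dp:
    - [0,-1,0]
    - [0,-1,0]
    - [0,-1,0]
    - [0,0,-2]
    - [0,0,-3]
    - [0,0,-4]
    - [0,0,-4]
    - [0,0,0]
  turn: [0,0,0,0,0,0,0,0]

```text
time_s: 45.28
position: [0.4797, 0.3032, 0.2474]
tcp_rot: [-0.003, 0.999, 0.051, 0.005]
force: [1.3, 0.9, 1.4]
width: 0.0002
```

Call:
arm_command:
  dp:
    - [-2,0,0]
    - [-2,0,0]
    - [-1.5,0,0]
    - [0,0,0]
    - [0,0,0]
    - [0,0,0]
  turn: [0,0,0,0,0,0]

```text
time_s: 45.78
position: [0.4221, 0.2955, 0.2389]
tcp_rot: [0.0, 0.999, 0.051, 0.0]
force: [0.7, 0.9, 0.3]
width: 0.0002
```

```bash
python3 arc.py; python3 look.py w29.png
python3 - <<'E'
from h import *
snap('scene','sc30.png',sc=1.5)
snap('side','sd30.png',sc=1.5)
E
```

```text
[0.422 0.295 0.239] r 0.14550571799352705 ang 167.4239644678253 toolx+180 185.82912906343924 F [0.715 0.857 0.348] T [ 0.001 -0.033 -0.05 ] w 0.00024494034625098873 45.7833
```

View pics/w29.png

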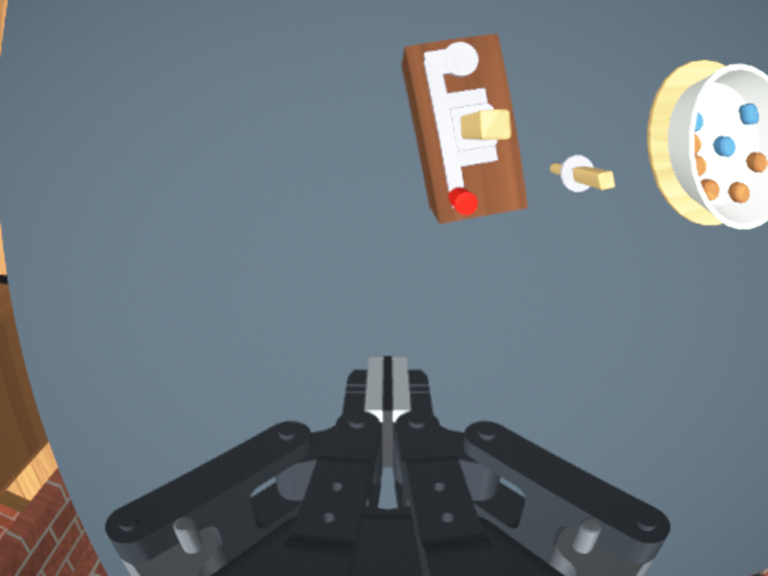

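View pics/sd30.png

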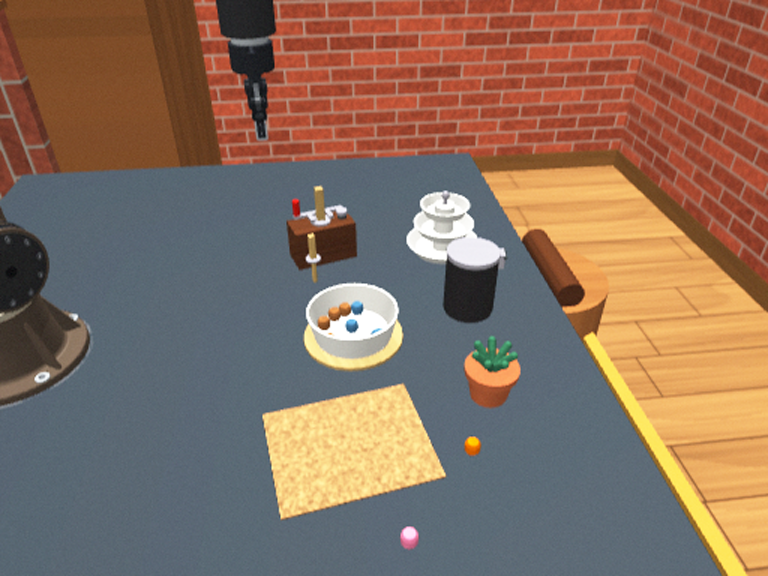

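View pics/sc30.png

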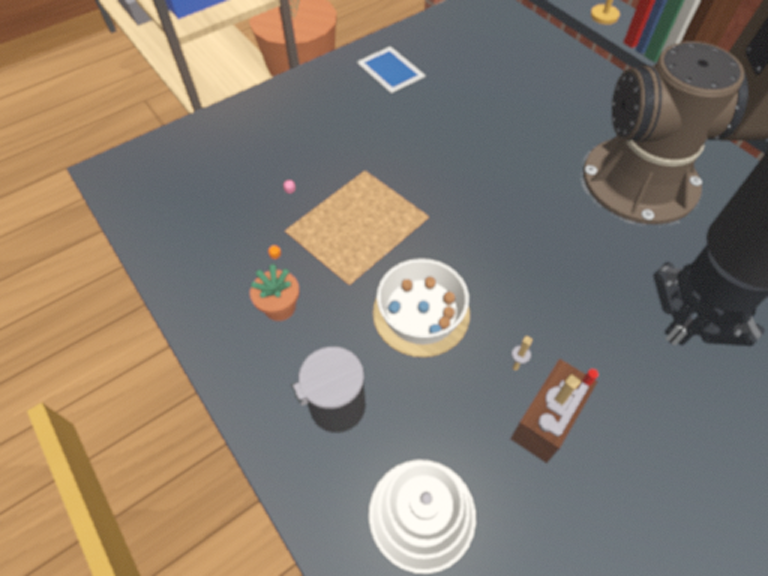

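The pictures show all eight beads in the bowl, the rod home, the lever shut and the other objects where they started. Handing in.

```bash
python3 -c "
from station import order
print(order.sign_off())"
```

```text
the job is handed in; nothing more can be done
None
```

The job is handed in at about 46 s of the 210 s allowed; no verdict was reported.

- **Beads:** I put the three blue beads that were present into the bowl. The final pictures show all eight beads, three blue and five wooden, lying in it, and the mat is empty. No bead was seen knocked aside on the mat.
- **Stirring:** I swung the lever to its open stop, took the rod out and stirred with its tip about 3 mm above the bowl's floor. It made just over four full turns at about 29 mm radius. The wooden beads moved outward, while the blue bead near the middle hardly moved.
- **Rod:** It is back upright in its stand with the collar flat on the block. I pressed it down with about 14 N before releasing it.
- **Lever:** It is shut on its stop. It had started slightly ajar, so I pushed it about 6° past its starting position. After I let go, the picture put it about 1° short of the stop, so I pushed it again with shut fingers. It did not give at 15 N.
- **Other objects:** The jar, planter, stacked dishes and look-alikes appear where they were at the start.
- **Forces:** The highest reading I saw was about 40 N at the wrist, as a brief spike at the lever's open stop. The force was through the knob held in the fingers. The wrist limit is 120 N; the 40 N limit is for the arm or gripper body.

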